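Post the scrapped bar through the reject chute's one-way gate

ROBOT

A 6-joint arm with a two-finger parallel gripper is mounted at the origin on the work surface. World frame = base frame: x ahead of the robot, y to its left, z up, the work surface at z = 0. Lengths are in mm, angles in rad, forces in N, time in s.
With the tool pointing down it reaches from about 350 to 775 mm from the base axis. Payload 7.3 kg.
Tool frame: the origin (TCP) lies between the finger pads; the fingertips stand 25 mm ahead of it and the grasp point (between the pads) lies 6 mm ahead of it; z points along the fingers, y is the direction in which the jaws open and shut (so a half turn about z gives the same grasp; the last joint's range is limited). The gripper opens to 92 mm and grips with 3 to 60 N. Pads are 19 mm wide; open, the fingers measure 130 mm over their backs; the gripper's body (75 mm by 190 mm) begins 47 mm behind the grasp point.
Start: joints at [1.073, 0.342, 1.524, -0, 1.275, -0.146], TCP at [180.894, 492.869, 251.741] pointing down, gripper open.
Joint ranges: [-2.53, 2.53], [-0.77, 2.02], [0.04, 2.7], [-1, 4.14], [0.28, 2.66], [-3.11, 3.11]. Speed limits (rad/s): [2.57, 2.57, 3.14, 3.14, 3.14, 3.14].

INTERFACE

Orientations are given as [roll, pitch, yaw] about the fixed x, y, z axes, in that order (R = Rz(yaw) Ry(pitch) Rx(roll)).
In Python, from plant import get_obs, capture, calibration, close_job gives the robot as it stands. The module is installed in compiled form; this text tells all that it offers.
- The arm moves only by the shell command python3 -m jog 'ROWS'. ROWS is JSON, one flat list of numbers, 5 for each row, row after row: the closure, from 0 (fully open) to 1 (shut), then the shift along the tool's x, y, z in mm, then the turn about the tool's z in degrees. In form: [fingers, tx, ty, tz, yaw, fingers, tx, ty, tz, yaw, ...]. A call has 1 to 5 rows; each row shifts and turns the pose as measured when the row begins, along the tool's axes as they then stand; what a row does not reach is not made up. A row lasts 1/10 s, in which the tool goes at most 50 mm and 8.59 degrees, less where a joint would pass 70% of its speed; a pose out of reach is approached as far as the arm can. A call is refused whole if a number of a shift passes 50 or a number of a turn 8.59, either way. A call with a gripper value outside its range is refused whole. The fingers move at their own pace and stop on an object; the grip force is fixed at half the most. Time passes only in rows, so rows that do not move let the fingers close. It gives the time, the measured TCP pose, the force and the opening at its end, in the units of the state.
- get_obs(): the state, without advancing time (a new reading comes with each control period).
- capture(name): name is "scene" or "top" or "wrist"; returns (picture, depth): 384x512x3 uint8, red, green, blue; 384x512 float32, mm along the optical axis (not along the pixel's ray), 0 where there is no reading.
- calibration(name): a dict with "fovy" (degrees; the focal length in pixels is half the picture's height over the tangent of half this angle, whatever the lens; pixels are square), "cx", "cy" (the principal point, pixels), "R" (3x3) and "t" (3): a world point X has camera coordinates R X + t. Camera axes: x right, y down, z forward; pixel columns grow to the right and rows downward; lengths in mm; the calibration is good to about 2 mm. A picture is of the moment at which its call begins: read the wrist's pose just before it. calibration takes no time and is no camera call; for the wrist camera it gives the pose at the moment of the call.
- close_job(): hands the job in, once; it reports no verdict.
The state is a dict: "time": time; "joint_positions": joint angles; "dq": joint speeds; "tau": joint torques, N m; "tool_pos": TCP position; "tcp_rot": TCP orientation; "contact_force": force on the tool from outside, world axes, zero at the start; "moment": the same for the moment, N m; "grip_width": finger opening in mm.
Only numpy, scipy, OpenCV 4.12 (cv2) and the standard library are available. Lean on these libraries where they do the work, as an engineer would, in place of code of your own. Each camera call takes 0.05 s, during which the arm holds its last target.

TASK

The drilled bar in the drilling nest is scrap: swing the hold-down strap fully aside, lift the bar out, lay it flat on the bench and let go. Then take it again by one end and push it, other end first, through the sprung gate of the red reject chute, so that it runs all the way down to the back stop and the gate shuts behind it. Do not drop the bar, leave the strap swung aside, and leave the oil can, the socket and the chuck key where they are.

Things in the scene. Friction and masses are not known exactly. Their poses are not given: they have to be found in the camera images.
- bar: the scrapped part: aluminium flat bar 160 x 32 x 25 mm (x, y, z), 0.35 kg, four drilled holes and a red paint dab on top. Origin at the centre of its underside, x along its length; both ends are alike for this job. At the start it lies in the nest, underside 12 mm above the bench.
- bar_center (a point): the bar's middle, 12.5 mm above its underside
- nest: drilling nest fixed on the bench: grey plate 210 x 110 x 12 mm, on it steel rails and end blocks 22 mm high around the bar (2 mm play; bar 3 mm proud). Origin at the plate's underside centre, x along the bar, z up. The side rails (12 mm thick, inner faces at y = +-18 mm) are missing between x = -30 and +30 mm: a finger relief on both sides of the bar's middle, down to the plate.
- strap (a joint): hold-down strap, steel, 18 mm wide, 45 mm above the bench, swinging level about an upright pivot. 0 = square across the bar near the nest's +x end, free end to the nest's -y; grows counter-clockwise from above, free end swinging out to the nest's +x. Clear of the bar above 1.2 rad, end stop 1.6. Friction holds it where left (1 N at the handle moves it). Starts at 0 to 0.25.
- strap_handle (a point): point in the strap's black upright round handle (14 mm diameter, from 45 to 80 mm above the bench), 70 mm from the pivot axis; the point is 64 mm above the bench
- strap_pivot (a point): the strap's pivot axis, at the height of the strap's underside: nest x = 55, y = 42 mm
- chute: red steel reject chute fixed on the bench. Origin on the bench under the mouth's middle; x level into the chute, z up. Mouth: 70 mm wide, 54 mm high, in the plane x = 0; level sill 126 mm above the bench, 20 mm deep, then a roller lane falling at 25 degrees. Hood top 183 mm above the bench, level to x = 100 mm; 87 mm wide outside. A clear cover closes the lane: the gate is the only way in.
- chute_mouth (a point): point in the middle of the mouth's plane, 130 mm above the bench (4 mm above the sill)
- gate (a joint): steel flap 66 mm wide, 46 mm long, hung from a pin 22 mm inside the mouth, 178 mm above the bench. 0 = shut, hanging upright; swings only inwards, to 1.4 rad at most; a light spring shuts it (0.2 N at its lower edge to start, about 1 N wide open). It rides on the bar passing below and falls shut when the bar's rear end has gone by.
- lane: the chute's sloping lane of free-turning white rollers (18 mm diameter), 70 mm wide, 215 mm long. Origin on the rollers' top plane, mid-width, at the back stop's face; x points down the slope, z square away from it. Once the bar's middle is 20 mm or more inside the mouth and the bar is let go, it tips on to the rollers and runs down by itself.
- back_stop (a point): middle of the back stop's face, at the height of the rollers' tops
- oil_can: green oil can, 62 mm diameter, 150 mm high, standing; origin at the centre of its underside; leave alone
- socket: steel deep socket, 34 mm diameter, 78 mm high, standing; origin at the centre of its underside; leave alone
- chuck_key: T-shaped steel chuck key lying flat, about 81 mm long, cross handle 80 mm, 19 mm high; origin at the middle of its underside; leave alone
There are look-alikes about, which are no part of the job. Several things have the shape of the bar; the one meant has the colours described above.

How it is judged:
By the outcome, as a careful person would: the job done as asked, in the order asked, and still so for the second after the job is handed in, with the robot touching nothing.
It also fails if it takes over 61 s, if anything falls off the work surface, if the arm or the gripper's body presses on something with over 40 N, if the wrist force passes 120 N, or if a joint passes its speed limit or range.

## Working session

There is one attempt and no reset: what is moved stays moved. The work goes in short steps, Python scripts to look and compute and a shell command to move; the robot and the scene stay as the last step left them, time stands still between calls to the robot, and variables do not carry over. Pictures are saved under pics/ and viewed, and the job is handed in when it is done.

```bash
mkdir -p pics; ls
cat > h.py <<'E'
import numpy as np, cv2
from plant import get_obs, capture, calibration
def snap(name,fn):
    c=calibration(name); p,d=capture(name)
    cv2.imwrite('pics/%s.png'%fn,p[:,:,::-1]); np.savez('pics/%s.npz'%fn,p=p,d=d,R=c['R'],t=c['t'],f=192/np.tan(np.radians(c['fovy'])/2),cx=c['cx'],cy=c['cy'])
def load(fn): return np.load('pics/%s.npz'%fn)
def cloud(s):
    d=s['d']; v,u=np.mgrid[0:384,0:512]
    P=np.stack([(u-s['cx'])*d/s['f'],(v-s['cy'])*d/s['f'],d],-1)
    W=(P-s['t'])@s['R']
    W[d==0]=np.nan
    return W
E
python3 - <<'E'
from h import *
o=get_obs()
for k in o: print(k,np.round(o[k],3))
snap('scene','s0'); snap('top','t0')
for n in('scene','top'):
  c=calibration(n); print(n,c['fovy'],c['cx'],c['cy'],-np.array(c['R']).T@c['t'])
E
```

```text
pics
time 0.0
joint_positions [ 1.073  0.343  1.525 -0.     1.275 -0.146]
dq [ 0.    -0.    -0.001 -0.002 -0.001 -0.   ]
tau [  0.    -43.125 -24.422   0.072   0.056  -0.   ]
tool_pos [180.717 492.517 251.028]
tcp_rot [-3.14 -0.    2.79]
contact_force [-0.608 -0.401  0.592]
moment [-0.039 -0.039  0.014]
grip_width 91.803
scene 56.6060312212412 253.54210196293903 191.66557866485357 [1251.24381592  109.70758412  786.65334239]
top 48.06493631305974 249.54609484032025 186.07050678232562 [ 360.2511606    17.73181011 1346.40528907]
```

View pics/s0.png

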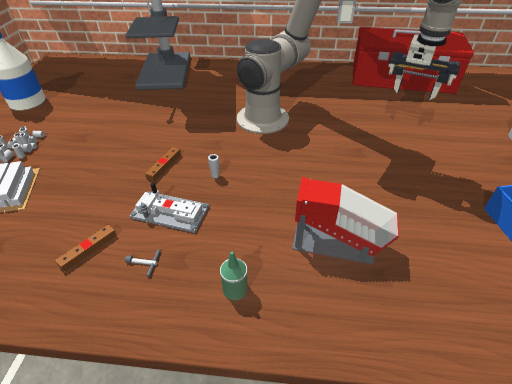

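View pics/t0.png

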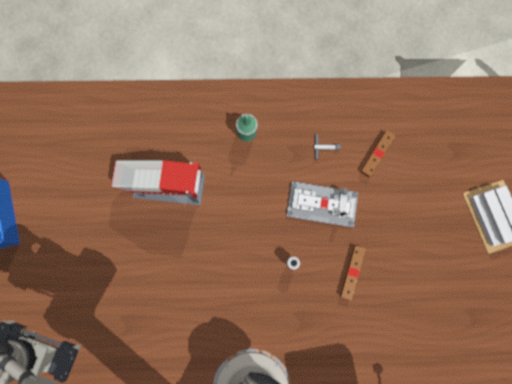

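Run:
```python
from h import *
s=load('t0'); W=cloud(s); 
c=s['p'][170:240,275:375,::-1]; c2=s['p'][145:215,100:220,::-1]
a=cv2.resize(c,(800,560),interpolation=cv2.INTER_CUBIC); cv2.imwrite('pics/tc1.png',a)
b=cv2.resize(c2,(780,455),interpolation=cv2.INTER_CUBIC); cv2.imwrite('pics/tc2.png',b)
s=load('s0');c=s['p'][170:240,115:220,::-1]; cv2.imwrite('pics/sc1.png',cv2.resize(c,(800,533),interpolation=cv2.INTER_CUBIC))
for (u,v) in [(323,204),(182,178),(140,175),(247,125),(293,263),(325,147)]: print(u,v,np.round(W[v,u]))
# heights
def rect(m,n):
  q=W[m][:,:2].astype(np.float32); r=cv2.minAreaRect(q); print(n,m.sum(),r)
X=W[...,0];Y=W[...,1];Z=W[...,2]
near=lambda x,y,r:(np.hypot(X-x,Y-y)<r)
n=W[204,323]; rect(near(n[0],n[1],140)&(Z>6)&(Z<60),'nest all'); rect(near(n[0],n[1],140)&(Z>30)&(Z<42),'nest rails')
ch=W[178,182]; rect(near(ch[0],ch[1],130)&(Z>178)&(Z<190),'hood')
```

```text
323 204 [ 541. -232.   32.]
182 178 [599. 182. 182.]
140 175 [614. 303. 159.]
247 125 [772.  -0. 111.]
293 263 [ 363. -127.   78.]
325 147 [ 728. -251.   13.]
nest all 2338 ((541.1210327148438, -240.48670959472656), (254.871337890625, 265.1454772949219), 77.98090362548828)
nest rails 820 ((540.3776245117188, -232.1675262451172), (188.04934692382812, 66.17284393310547), 79.27654266357422)
hood 1112 ((605.294677734375, 202.12771606445312), (119.02163696289062, 88.98075103759766), 81.98534393310547)
```

View pics/tc1.png

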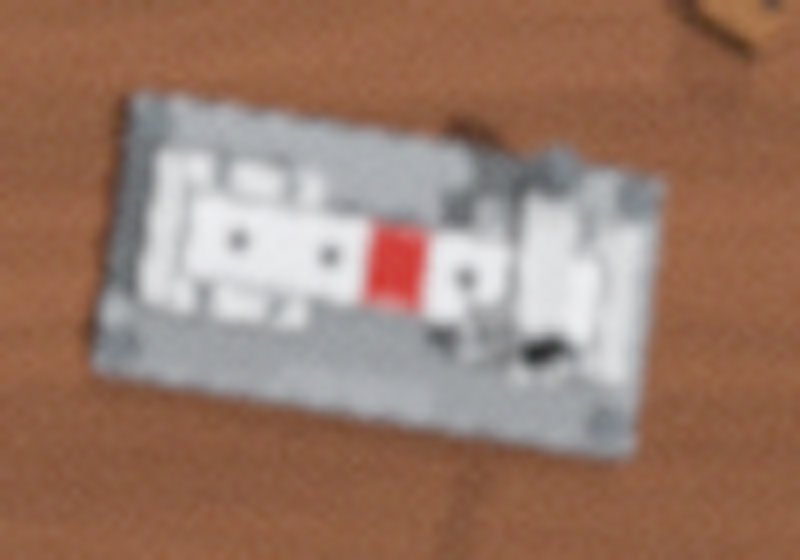

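View pics/tc2.png

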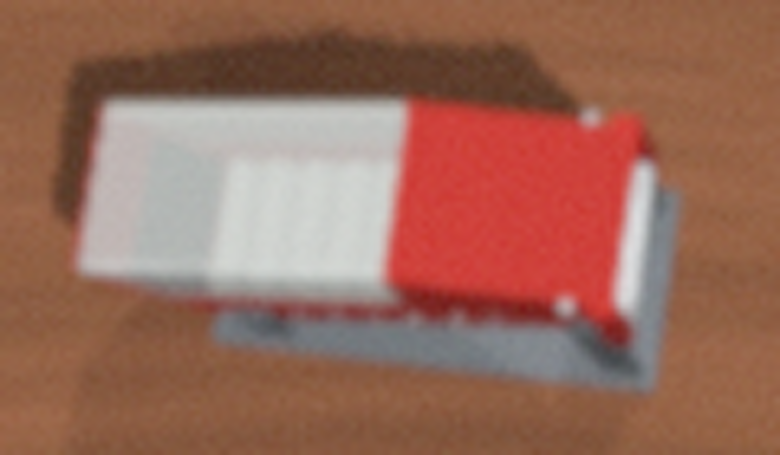

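View pics/sc1.png

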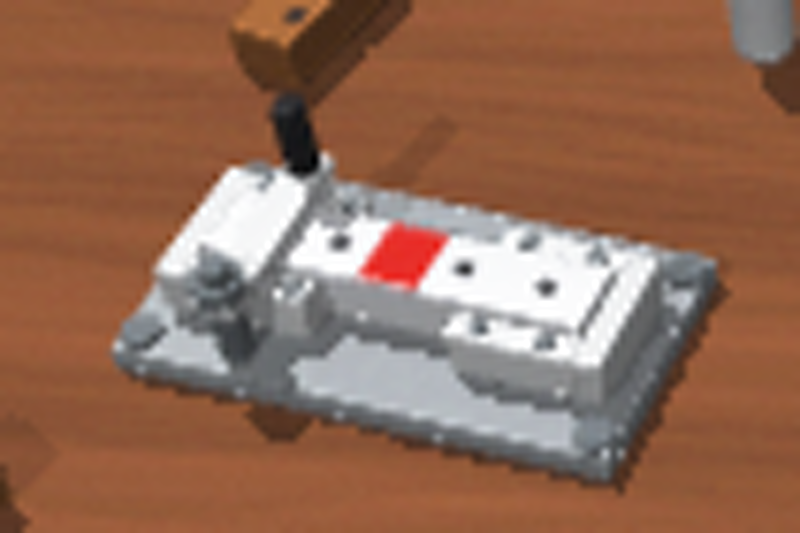

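Run:
```python
from h import *
s=load('t0'); W=cloud(s); X,Y,Z=W[...,0],W[...,1],W[...,2]
p=s['p'].astype(int); hsv=cv2.cvtColor(s['p'],cv2.COLOR_RGB2HSV)
print('table z',np.nanmedian(Z[280:300,150:260]))
v,u=np.mgrid[0:384,0:512]
def big(m):
  n,l,st,c=cv2.connectedComponentsWithStats(m.astype(np.uint8)); i=1+np.argmax(st[1:,4]); return l==i
# nest: low saturation region
m=big((u>280)&(u<365)&(v>175)&(v<235)&(hsv[...,1]<70))
pix=np.argwhere(m)[:,::-1].astype(np.float32); r=cv2.minAreaRect(pix); bx=cv2.boxPoints(r)
def back(q,z):
  d=np.array([(q[0]-s['cx'])/s['f'],(q[1]-s['cy'])/s['f'],1])@s['R']; o=-s['t']@s['R']; return o+d*(z-o[2])/d[2]
B=np.array([back(q,12) for q in bx]); print('nest',r,np.round(B,1)); print('c',B.mean(0),[np.linalg.norm(B[i]-B[i-1]) for i in range(4)],[np.degrees(np.arctan2(*(B[i]-B[i-1])[[1,0]])) for i in range(4)])
# red paint dab
m=(u>310)&(u<340)&(v>190)&(v<220)&(hsv[...,1]>120)&(p[...,0]>150)&(p[...,1]<100); q=np.argwhere(m).mean(0)[::-1]; print('dab',m.sum(),q,back(q,37))
m=(u>285)&(u<365)&(v>180)&(v<230)&(Z>42); 
for a in np.argwhere(m)[::3]: print(a[::-1],np.round(W[a[0],a[1]]),p[a[0],a[1]],end=';')
# hood red top
m=big((Z>176)&(Z<190)&(hsv[...,1]>120)&(p[...,0]>130)&(u<230)&(u>100))
r=cv2.minAreaRect(np.argwhere(m)[:,::-1].astype(np.float32)); bx=cv2.boxPoints(r); B=np.array([back(q,183) for q in bx]); print('\nhood',r,np.round(B,1),B.mean(0),[np.linalg.norm(B[i]-B[i-1]) for i in range(4)],[np.degrees(np.arctan2(*(B[i]-B[i-1])[[1,0]])) for i in range(4)])
```

```text
table z -0.22064865248886237
nest ((322.1700134277344, 203.80999755859375), (69.01361846923828, 38.04234313964844), 8.130102157592773) [[ 502.3 -115.8   12. ]
 [ 621.5 -136.7   12. ]
 [ 586.8 -351.7   12. ]
 [ 468.4 -327.3   12. ]]
c [ 544.74089861 -232.87854543   12.        ] [np.float64(214.2439727082257), np.float64(121.01213551027818), np.float64(217.72000223364793), np.float64(120.89871485141568)] [np.float64(80.89408291858201), np.float64(-9.98656195609616), np.float64(-99.16300540465828), np.float64(168.36453173197614)]
dab 43 [324.         202.65116279] [ 544.3063567  -234.00822118   37.        ]
[343 189] [ 583. -291.   54.] [123 119 118];[346 189] [ 583. -300.   56.] [132 121 121];[343 190] [ 579. -289.   60.] [112 112 117];[346 190] [ 580. -301.   52.] [130 130 133];[341 191] [ 577. -285.   52.] [101 104 108];[344 191] [ 576. -293.   57.] [118 123 128];[347 191] [ 577. -303.   52.] [131 131 134];[343 192] [ 573. -290.   56.] [ 99 101 109];[346 192] [ 573. -299.   59.] [128 134 138];[342 193] [ 571. -288.   51.] [113 116 120];[345 193] [ 570. -295.   58.] [117 121 124];[341
[... 2018 characters left out ...]
 215] [ 501. -284.   77.] [144 147 148];[339 216] [ 501. -276.   47.] [179 179 180];[342 216] [ 499. -281.   62.] [148 149 152];[340 217] [ 498. -278.   49.] [183 184 186];[343 217] [ 498. -289.   44.] [174 176 179];
hood ((178.6199951171875, 176.1599884033203), (35.49676513671875, 31.536964416503906), 8.130102157592773) [[567.9 245.1 183. ]
 [655.7 234.6 183. ]
 [640.  137.3 183. ]
 [552.5 149.1 183. ]] [604.02103135 191.52743153 183.        ] [np.float64(97.22022685441047), np.float64(88.34331878163779), np.float64(98.54001880653917), np.float64(88.2197140542624)] [np.float64(80.87880051071245), np.float64(-6.880709812038941), np.float64(-99.16880960978804), np.float64(172.26485375187653)]
```

```bash
cat >> h.py <<'E'
def plan(goal,yawdeg=None,step=45,ystep=8.5,z=None,ps=None):
    o=get_obs(); p=np.array(o['tool_pos']); y=np.degrees(o['tcp_rot'][2])
    if ps is not None: p,y=np.array(ps[:3],float),ps[3]
    g=np.array(goal,float); dy=0 if yawdeg is None else yawdeg-y
    n=int(max(np.ceil(np.linalg.norm(g-p)/step),np.ceil(abs(dy)/ystep),1))
    d=(g-p)/n
    for i in range(n):
        a=np.radians(y+dy*i/n); tx=d[0]*np.cos(a)+d[1]*np.sin(a); ty=d[0]*np.sin(a)-d[1]*np.cos(a)
        print('%d: %.1f,%.1f,%.1f,%.2f'%(i,tx,ty,-d[2],-dy/n))
def st():
    o=get_obs(); print(round(o['time'],2),np.round(o['tool_pos'],1),'rpy',np.round(np.degrees(o['tcp_rot']),1),'F',np.round(o['contact_force'],1),'w',round(float(o['grip_width']),1),'j6',np.round(o['joint_positions'],2))
E
python3 -m jog '[0,0,0,-20,8.5,0,0,0,-20,8.5,0,0,0,-20,8.5]'
python3 -c "
from h import *
st(); plan((510,-260,310),-9.5)"
```

```text
time: 0.4
tool_pos: [179.9, 490.8, 308.4]
tcp_rot: [-3.13, 0.004, 2.335]
contact_force: [-0.2, -0.2, -0.1]
grip_width: 91.9
0.4 [179.9 490.8 308.4] rpy [-179.3    0.2  133.8] F [-0.2 -0.2 -0.1] w 91.9 j6 [ 1.07  0.31  1.42 -0.    1.43  0.31]
0: -40.5,-14.8,-0.1,7.54
1: -42.1,-9.4,-0.1,7.54
2: -43.0,-3.8,-0.1,7.54
3: -43.1,1.9,-0.1,7.54
4: -42.5,7.6,-0.1,7.54
5: -41.1,13.1,-0.1,7.54
6: -39.1,18.4,-0.1,7.54
7: -36.3,23.3,-0.1,7.54
8: -32.9,27.9,-0.1,7.54
9: -29.0,32.0,-0.1,7.54
10: -24.5,35.5,-0.1,7.54
11: -19.7,38.4,-0.1,7.54
12: -14.5,40.7,-0.1,7.54
13: -9.0,42.2,-0.1,7.54
14: -3.4,43.0,-0.1,7.54
15: 2.3,43.1,-0.1,7.54
16: 7.9,42.4,-0.1,7.54
17: 13.4,41.0,-0.1,7.54
18: 18.7,38.9,-0.1,7.54
```

```bash
python3 -m jog '[0,-40,-15,0,7.5,0,-42,-9,0,7.5,0,-43,-4,0,7.5,0,-43,2,0,7.5,0,-42,8,0,7.5]'
python3 -m jog '[0,-41,13,0,7.5,0,-39,18,0,7.5,0,-36,23,0,7.5,0,-33,28,0,7.5,0,-29,32,0,7.5]'
python3 -m jog '[0,-24,35,0,7.5,0,-20,38,0,7.5,0,-14,41,0,7.5,0,-9,42,0,7.5,0,-3,43,0,7.5]' 
python3 -c "
from h import *
st(); plan((510,-260,310),-9.5)"
```

```text
time: 0.9
tool_pos: [265.5, 291.8, 310.1]
tcp_rot: [-3.136, 0.007, 1.661]
contact_force: [1.1, -0.0, 0.1]
grip_width: 91.9
time: 1.4
tool_pos: [347.1, 84.2, 310.6]
tcp_rot: [3.141, 0.009, 0.981]
contact_force: [1.2, -0.4, 0.1]
grip_width: 91.7
time: 1.9
tool_pos: [424.7, -125.5, 311.2]
tcp_rot: [3.137, 0.006, 0.296]
contact_force: [1.0, -0.4, 0.1]
grip_width: 91.7
1.9 [ 424.7 -125.5  311.2] rpy [179.7   0.4  17. ] F [ 1.  -0.4  0.1] w 91.7 j6 [-0.46  0.15  1.62 -0.01  1.38  0.82]
0: 10.6,38.4,0.3,6.62
1: 14.9,36.9,0.3,6.62
2: 19.1,34.9,0.3,6.62
3: 23.0,32.5,0.3,6.62
```

```bash
python3 -m jog '[0,10,39,0,6.6,0,15,37,0,6.6,0,19,35,0,6.6,0,23,32,0,6.6,0,0,0,0,0]'
python3 -c "
from h import *
st(); snap('wrist','w1'); st()"
```

```text
time: 2.4
tool_pos: [510.4, -272.2, 307.8]
tcp_rot: [3.136, 0.008, -0.195]
contact_force: [0.2, -0.0, -0.3]
grip_width: 91.8
2.4 [ 510.4 -272.2  307.8] rpy [179.7   0.5 -11.1] F [ 0.2 -0.  -0.3] w 91.8 j6 [-0.62  0.41  1.26 -0.01  1.47  1.15]
2.45 [ 509.6 -270.3  307.9] rpy [179.7   0.5 -10.9] F [-0.4  0.3 -0.5] w 92.0 j6 [-0.62  0.41  1.27 -0.01  1.47  1.15]
```

View pics/w1.png

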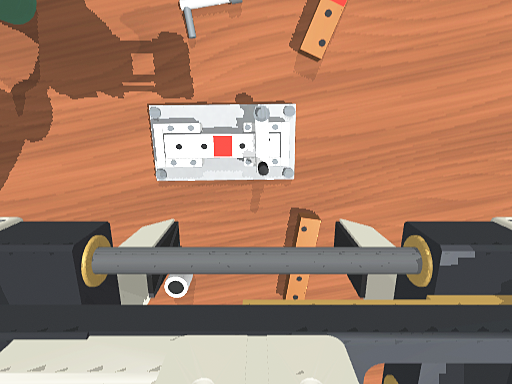

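```bash
cat >> h.py <<'E'
def backp(s,q,z):
    d=np.array([(q[0]-s['cx'])/s['f'],(q[1]-s['cy'])/s['f'],1])@s['R']; o=-s['t']@s['R']; return o+d*(z-o[2])/d[2]
E
python3 - <<'E'
from h import *
s=load('w1'); hsv=cv2.cvtColor(s['p'],cv2.COLOR_RGB2HSV); W=cloud(s)
c=s['p'][95:190,140:305,::-1]; cv2.imwrite('pics/w1c.png',cv2.resize(c,(792,456),interpolation=cv2.INTER_CUBIC))
bar=((hsv[...,0]<8)|(hsv[...,0]>172))&(hsv[...,1]>150)
m=np.zeros_like(bar); m[130:165,205:240]=bar[130:165,205:240]; q=np.argwhere(m).mean(0)[::-1]; print('dab',q,backp(s,q,37))
for n,q,z in [('ul',(149,104.5),12),('ur',(295.5,104),12),('lr',(293.5,180.5),12),('ll',(157.5,181),12),('handletop',(263,168),80)]: print(n,np.round(backp(s,q,z),1))
v,u=np.mgrid[0:384,0:512]
Z=W[...,2]
m=(u>250)&(u<275)&(v>155)&(v<185)&(Z>60); print('handle',m.sum(),np.nanmean(W[m],0), W[m][:,2].max())
m=(u>250)&(u<275)&(v>118)&(v<155)&(Z>40)&(Z<70);print(np.nanmedian(Z[m]))
E
```

```text
dab [222.44751381 145.45027624] [ 545.66362984 -233.26574998   37.        ]
ul [ 619.7 -140.8   12. ]
ur [ 580.7 -344.8   12. ]
lr [ 471.1 -324.4   12. ]
ll [ 510.2 -121.4   12. ]
handletop [ 511.8 -282.8   80. ]
handle 112 [ 510.78568819 -282.50764676   76.36988465] 80.2000211497947
43.6926291834272
```

View pics/w1c.png

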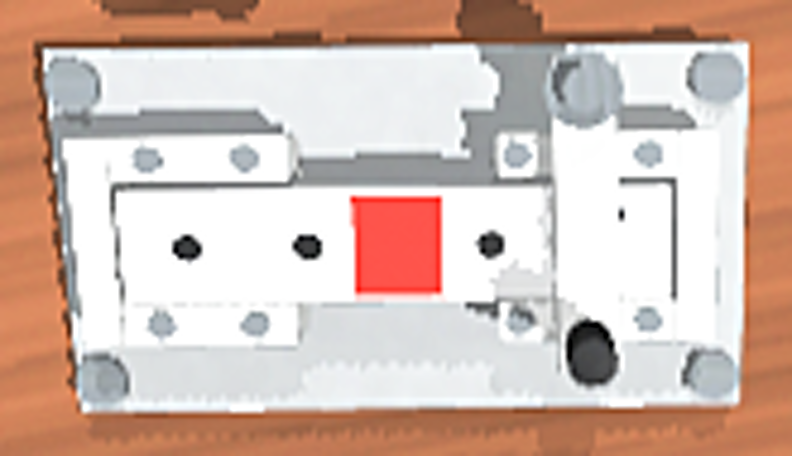

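```bash
python3 -c "
from h import *
st(); plan((509,-282.3,160),-10.85)"
```

```text
2.45 [ 509.6 -270.3  307.9] rpy [179.7   0.5 -10.9] F [-0.4  0.3 -0.5] w 92.0 j6 [-0.62  0.41  1.27 -0.01  1.47  1.15]
0: 0.4,3.0,37.0,-0.02
1: 0.4,3.0,37.0,-0.02
2: 0.4,3.0,37.0,-0.02
3: 0.4,3.0,37.0,-0.02
```

```bash
python3 -m jog '[0.7,0.5,3,37,0,0.7,0.5,3,37,0,0.7,0.5,3,37,0,0.7,0.5,3,37,0,0.7,0,0,0,0]'
python3 -c "
from h import *
st(); plan((509,-282.3,82),-10.85,step=30); snap('wrist','w2')"
```

```text
time: 2.95
tool_pos: [506.5, -278.9, 157.2]
tcp_rot: [3.138, 0.008, -0.182]
contact_force: [-0.0, 0.1, 0.5]
grip_width: 56.4
2.95 [ 506.5 -278.9  157.2] rpy [179.8   0.4 -10.4] F [-0.   0.1  0.5] w 56.4 j6 [-0.63  0.53  1.5  -0.01  1.12  1.12]
0: 1.0,1.0,25.1,0.14
1: 1.0,1.0,25.1,0.14
2: 1.0,1.0,25.1,0.14
```

View pics/w2.png

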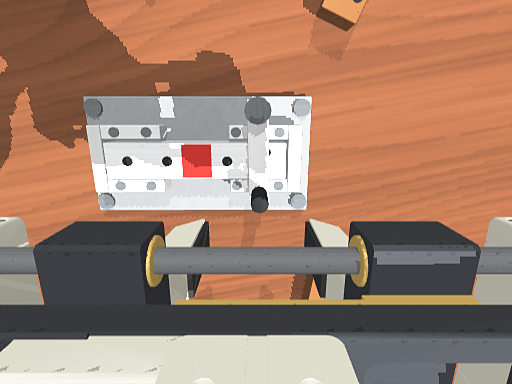

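```bash
python3 -m jog '[0.7,1,1,25,0.2,0.7,1,1,25,0.2,0.7,1,1,24,0,0.7,0,0,0,0,0.7,0,0,0,0]'
python3 -c "
from h import *
st(); plan((509,-282.3,82),-10.85,step=30); snap('wrist','w3')"
```

```text
time: 3.5
tool_pos: [516.3, -284.6, 98.4]
tcp_rot: [3.128, -0.015, -0.184]
contact_force: [0.4, 0.5, -0.4]
grip_width: 27.8
3.5 [ 516.3 -284.6   98.4] rpy [179.2  -0.8 -10.5] F [ 0.4  0.5 -0.4] w 27.8 j6 [-0.63  0.6   1.55 -0.01  0.97  1.13]
0: -7.6,-0.9,16.4,0.32
```

View pics/w3.png

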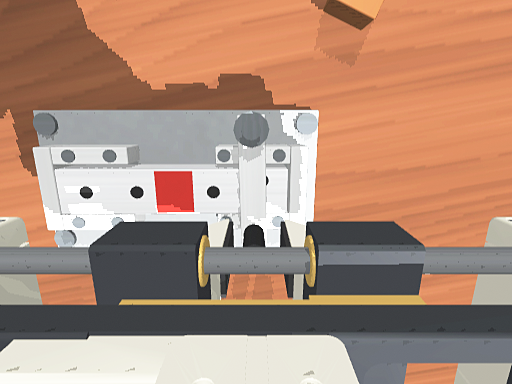

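```bash
python3 -m jog '[0.7,0,0,0,0]'
python3 -c "
from h import *
o=get_obs(); print(o['dq'],o['moment'],o['tau'])
st(); plan((509,-282.3,82),-10.85,step=30)"
```

```text
time: 3.65
tool_pos: [517.0, -284.8, 100.5]
tcp_rot: [3.127, -0.017, -0.183]
contact_force: [0.5, -0.8, 0.0]
grip_width: 27.0
[ 0.00587189 -0.03209265 -0.02501068  0.00328255  0.01828979 -0.00078407] [-0.0191838   0.21855512 -0.02535854] [-1.40674668e-02 -5.18277168e+01 -2.05701613e+01  3.36658792e-02
 -1.96590303e-01  3.09355812e-03]
3.65 [ 517.  -284.8  100.5] rpy [179.1  -1.  -10.5] F [ 0.5 -0.8  0. ] w 27.0 j6 [-0.63  0.6   1.55 -0.01  0.97  1.13]
0: -8.3,-1.0,18.5,0.34
```

```bash
python3 -m jog '[0.7,-8,-1,18,0.3]'; python3 -m jog '[0.7,0,0,0,0]'
python3 -c "
from h import *
st(); plan((509,-282.3,82),-10.85,step=30)"
```

```text
time: 3.75
tool_pos: [512.2, -284.3, 86.3]
tcp_rot: [3.123, -0.026, -0.188]
contact_force: [1.0, 0.2, 0.3]
grip_width: 27.3
time: 3.85
tool_pos: [511.0, -283.4, 85.8]
tcp_rot: [3.124, -0.023, -0.188]
contact_force: [0.6, 0.1, -0.0]
grip_width: 27.3
3.85 [ 511.  -283.4   85.8] rpy [179.   -1.3 -10.8] F [ 0.6  0.1 -0. ] w 27.3 j6 [-0.63  0.61  1.58 -0.01  0.92  1.13]
0: -2.2,-0.8,3.8,0.07
```

```bash
python3 -m jog '[0.7,-1,6,3,0,0.7,0.8,10.3,0,-8.5,0.7,0.8,10.3,0,-8.5,0.7,0.8,10.3,0,-8.5]'
cat > arc.py <<'E'
from h import *
st(); o=get_obs(); pv=np.array([576.3,-294.8]); d=np.array(o['tool_pos'][:2])-pv
a=np.radians(-100.85); ex=np.array([np.cos(a),np.sin(a)]); ey=np.array([-ex[1],ex[0]])
n=np.array([d@ex,d@ey]); print('radius %.1f theta %.3f yawtheta %.3f'%(np.hypot(*n),np.arctan2(n[0],-n[1]),o['tcp_rot'][2]+np.radians(10.85)))
E
python3 arc.py
```

```text
time: 4.25
tool_pos: [512.4, -321.6, 88.2]
tcp_rot: [3.112, -0.017, 0.267]
contact_force: [-0.2, 0.7, -0.7]
grip_width: 27.7
4.25 [ 512.4 -321.6   88.2] rpy [178.3  -1.   15.3] F [-0.2  0.7 -0.7] w 27.7 j6 [-0.69  0.64  1.52 -0.    0.95  0.62]
radius 69.3 theta 0.587 yawtheta 0.457
```

```bash
python3 -m jog '[0.7,0.8,9,3,-8.5,0.7,0.8,10.3,2,-8.5,0.7,0.8,10.3,1,-8.5]'
python3 arc.py; python3 -c "
from h import *
snap('wrist','w4')"
```

```text
time: 4.55
tool_pos: [528.0, -350.5, 86.5]
tcp_rot: [3.105, -0.004, 0.717]
contact_force: [-0.8, 0.5, 0.3]
grip_width: 27.4
4.55 [ 528.  -350.5   86.5] rpy [177.9  -0.2  41.1] F [-0.8  0.5  0.3] w 27.4 j6 [-0.71  0.68  1.44 -0.    0.99  0.15]
radius 73.7 theta 1.046 yawtheta 0.906
```

View pics/w4.png

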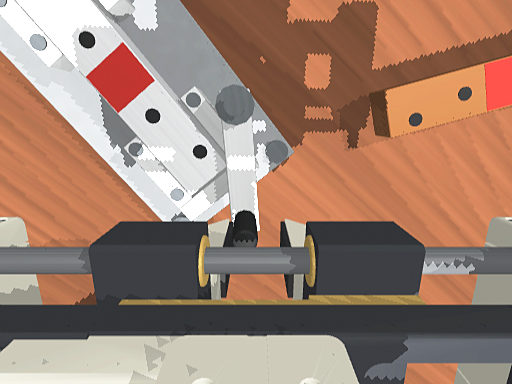

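```bash
python3 -m jog '[0.7,2,9.5,3,-8.5,0.7,2,10.3,2,-8.5,0.7,1,10.3,1,-8.5]'
python3 arc.py
```

```text
time: 4.9
tool_pos: [555.5, -369.1, 84.2]
tcp_rot: [3.104, 0.013, 1.161]
contact_force: [-0.6, 0.9, -0.1]
grip_width: 27.4
4.9 [ 555.5 -369.1   84.2] rpy [177.9   0.8  66.5] F [-0.6  0.9 -0.1] w 27.4 j6 [-0.7   0.73  1.33 -0.    1.04 -0.29]
radius 77.2 theta 1.487 yawtheta 1.351
```

```bash
python3 -m jog '[0.7,6,4,1,-7,0.7,2,5,0,-4,0.7,0,3,0,0]'
python3 arc.py;  python3 -c "
from h import *
snap('wrist','w5')"
```

```text
time: 5.2
tool_pos: [570.5, -367.0, 85.2]
tcp_rot: [3.107, 0.022, 1.355]
contact_force: [-1.1, -0.2, -0.7]
grip_width: 27.6
5.2 [ 570.5 -367.    85.2] rpy [178.    1.3  77.6] F [-1.1 -0.2 -0.7] w 27.6 j6 [-0.68  0.75  1.29 -0.    1.06 -0.47]
radius 72.4 theta 1.680 yawtheta 1.544
```

View pics/w5.png

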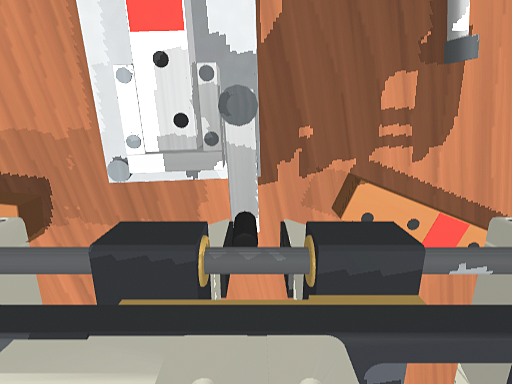

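```bash
python3 -m jog '[0.7,0,3,0,0]'; python3 arc.py
```

```text
time: 5.35
tool_pos: [572.3, -367.5, 85.2]
tcp_rot: [3.11, 0.021, 1.351]
contact_force: [-12.8, 1.9, 1.5]
grip_width: 27.9
5.35 [ 572.3 -367.5   85.2] rpy [178.2   1.2  77.4] F [-12.8   1.9   1.5] w 27.9 j6 [-0.68  0.76  1.28 -0.01  1.06 -0.46]
radius 72.8 theta 1.705 yawtheta 1.540
```

```bash
python3 -m jog '[0.7,0,-6,0,0,0.7,0,0,-35,0,0.7,0,0,-40,0]'; python3 -c "
from h import *
st(); plan((545.4,-232.9,150),79.15)"
```

```text
time: 5.65
tool_pos: [561.2, -362.6, 155.4]
tcp_rot: [3.12, 0.016, 1.343]
contact_force: [1.2, -0.6, 0.6]
grip_width: 27.4
5.65 [ 561.2 -362.6  155.4] rpy [178.8   0.9  77. ] F [ 1.2 -0.6  0.6] w 27.4 j6 [-0.69  0.67  1.24 -0.    1.2  -0.46]
0: 40.9,-14.9,1.8,-0.73
1: 41.1,-14.4,1.8,-0.73
2: 41.3,-13.9,1.8,-0.73
```

```bash
python3 -m jog '[0,41,-15,0,-0.7,0,41,-15,0,-0.7,0,41,-14,0,-0.7,0,0,0,0,0,0,0,0,0,0]'; python3 -c "
from h import *
snap('wrist','w6');snap('top','t6')
st(); plan((545.4,-232.9,42),79.15)"
```

```text
time: 6.15
tool_pos: [546.7, -233.1, 161.4]
tcp_rot: [3.1, 0.024, 1.368]
contact_force: [0.3, -0.2, 0.5]
grip_width: 62.5
6.25 [ 546.6 -233.9  161. ] rpy [177.7   1.3  78.3] F [-1.  -0.4 -0.3] w 70.8 j6 [-0.53  0.53  1.49 -0.01  1.08 -0.32]
0: 0.2,-0.5,39.7,-0.27
1: 0.2,-0.5,39.7,-0.27
2: 0.2,-0.5,39.7,-0.27
```

View pics/w6.png

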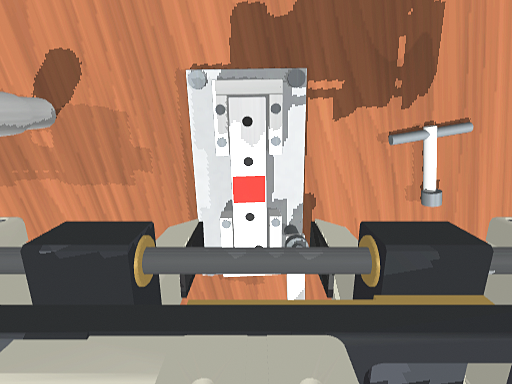

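View pics/t6.png

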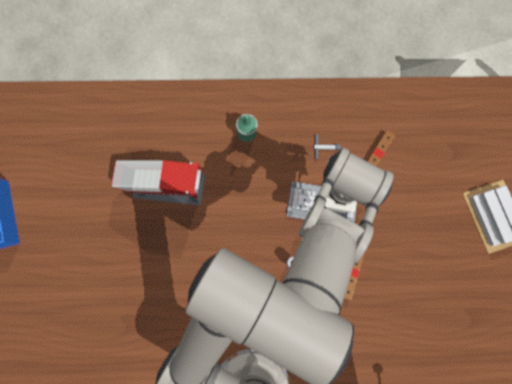

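```bash
python3 -m jog '[0,0,0,30,-0.3,0,0,0,30,-0.3,0,0,0,25,-0.3,0,0,0,0,0]'; python3 -c "
from h import *
st(); plan((545.4,-232.9,42),79.15)"
```

```text
time: 6.65
tool_pos: [551.5, -243.0, 74.7]
tcp_rot: [3.095, 0.027, 1.375]
contact_force: [-1.1, 0.4, 0.7]
grip_width: 91.7
6.65 [ 551.5 -243.    74.7] rpy [177.3   1.5  78.8] F [-1.1  0.4  0.7] w 91.7 j6 [-0.54  0.64  1.56 -0.01  0.89 -0.34]
0: 8.8,-8.0,32.7,-0.35
```

```bash
python3 -m jog '[0,9,-8,20,-0.3]';python3 -m jog '[0,0,0,0,0]'; python3 -c "
from h import *
st(); plan((545.4,-232.9,42),79.15); o=get_obs(); print(o['dq'])"
```

```text
time: 6.75
tool_pos: [548.6, -236.6, 56.5]
tcp_rot: [3.088, 0.029, 1.378]
contact_force: [0.6, -0.5, 1.0]
grip_width: 91.7
time: 6.85
tool_pos: [546.7, -235.9, 54.5]
tcp_rot: [3.094, 0.027, 1.377]
contact_force: [-0.9, -0.1, -0.3]
grip_width: 92.0
6.85 [ 546.7 -235.9   54.5] rpy [177.3   1.6  78.9] F [-0.9 -0.1 -0.3] w 92.0 j6 [-0.53  0.66  1.6  -0.01  0.83 -0.33]
0: 2.7,-1.8,12.5,-0.27
[-0.02986644 -0.04818696 -0.1235616  -0.00608869  0.02788899 -0.00110749]
```

```bash
python3 -m jog '[0,3,-2,12,-0.3]';python3 -m jog '[0,0,0,0,0]'; python3 -c "
from h import *
st(); plan((545.4,-232.9,42),79.15); snap('wrist','w7')"
```

```text
time: 6.95
tool_pos: [548.1, -235.2, 45.0]
tcp_rot: [3.088, 0.03, 1.381]
contact_force: [0.1, -0.9, 0.7]
grip_width: 91.6
time: 7.05
tool_pos: [547.5, -235.1, 44.3]
tcp_rot: [3.09, 0.029, 1.381]
contact_force: [0.9, -0.5, -0.4]
grip_width: 91.9
7.05 [ 547.5 -235.1   44.3] rpy [177.    1.7  79.1] F [ 0.9 -0.5 -0.4] w 91.9 j6 [-0.53  0.67  1.6  -0.01  0.81 -0.33]
0: 1.8,-2.5,2.3,-0.05
```

View pics/w7.png

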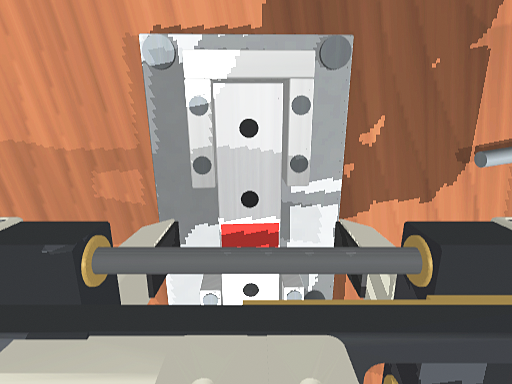

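```bash
python3 -m jog '[0,1,-2,4,0]';python3 -m jog '[0,0,0,0,0,0.6,0,0,0,0,0.7,0,0,0,0,0.8,0,0,0,0,1,0,0,0,0]'; python3 -m jog '[1,0,0,0,0,1,0,0,0,0,1,0,0,0,0]';python3 -c "
from h import *
st()"
```

```text
time: 7.2
tool_pos: [548.2, -235.6, 42.9]
tcp_rot: [3.083, 0.032, 1.38]
contact_force: [0.2, -0.4, -0.2]
grip_width: 91.6
time: 7.7
tool_pos: [548.8, -236.0, 44.2]
tcp_rot: [3.081, 0.032, 1.38]
contact_force: [0.5, -0.4, -0.1]
grip_width: 64.5
time: 8.0
tool_pos: [548.5, -235.9, 44.2]
tcp_rot: [3.082, 0.032, 1.38]
contact_force: [-2.9, 0.8, 0.6]
grip_width: 40.6
8.0 [ 548.5 -235.9   44.2] rpy [176.6   1.8  79.1] F [-2.9  0.8  0.6] w 40.6 j6 [-0.53  0.67  1.61 -0.01  0.8  -0.33]
```

```bash
python3 -m jog '[1,0,0,0,0,1,0,0,0,0,1,0,0,0,0]';python3 -c "
from h import *
st()"
```

```text
time: 8.3
tool_pos: [546.3, -235.3, 43.9]
tcp_rot: [3.088, 0.032, 1.381]
contact_force: [0.1, 0.1, -1.0]
grip_width: 32.1
8.3 [ 546.3 -235.3   43.9] rpy [176.9   1.8  79.1] F [ 0.1  0.1 -1. ] w 32.1 j6 [-0.53  0.67  1.61 -0.02  0.8  -0.33]
```

Gripped at 32.1 mm. Lift slowly at first.

```bash
python3 -m jog '[1,0,0,0,0,1,0,0,-10,0,1,0,0,-15,0,1,0,0,-20,0]';python3 -c "
from h import *
st()"; python3 -m jog '[1,0,0,-30,0,1,0,0,-30,0,1,0,0,-20,0,1,0,0,0,0]';python3 -c "
from h import *
st();snap('wrist','w8');snap('scene','s8')"
```

```text
time: 8.7
tool_pos: [542.0, -232.0, 86.6]
tcp_rot: [3.096, 0.028, 1.381]
contact_force: [1.1, 0.5, -3.4]
grip_width: 32.2
8.7 [ 542.  -232.    86.6] rpy [177.4   1.6  79.1] F [ 1.1  0.5 -3.4] w 32.2 j6 [-0.53  0.61  1.59 -0.01  0.89 -0.33]
time: 9.1
tool_pos: [538.9, -228.6, 172.0]
tcp_rot: [3.094, 0.028, 1.38]
contact_force: [0.4, -0.6, -4.3]
grip_width: 32.3
9.1 [ 538.9 -228.6  172. ] rpy [177.3   1.6  79.1] F [ 0.4 -0.6 -4.3] w 32.3 j6 [-0.53  0.5   1.51 -0.01  1.08 -0.33]
```

View pics/w8.png

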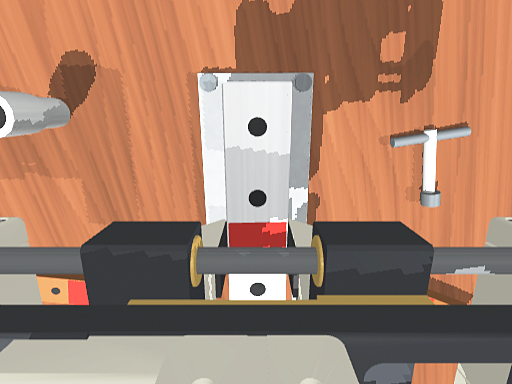

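View pics/s8.png

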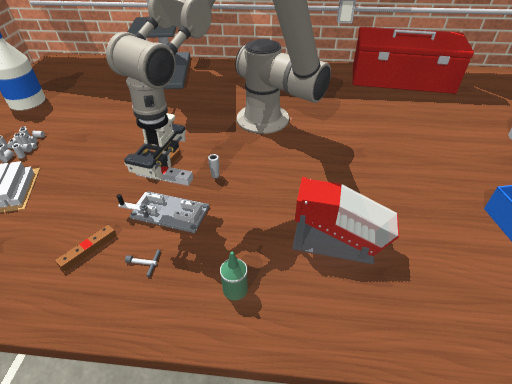

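```bash
python3 -c "
from h import *
plan((572,-27,150),81,step=35)"
```

```text
0: 34.0,-0.7,3.1,-0.32
1: 34.0,-0.5,3.1,-0.32
2: 34.0,-0.3,3.1,-0.32
3: 34.0,-0.1,3.1,-0.32
4: 34.0,0.0,3.1,-0.32
5: 34.0,0.2,3.1,-0.32
```

```bash
python3 -m jog '[1,34,-1,3,-0.3,1,34,-0.5,3,-0.3,1,34,0,3,-0.3,1,34,0,3,-0.3,1,34,0,3,-0.3]';python3 -m jog '[1,15,0,3,-0.3,1,0,0,0,0]'; python3 -c "
from h import *
st();plan((572,-27,60),81,step=30);snap('wrist','w9')"
```

```text
time: 9.7
tool_pos: [563.9, -59.5, 139.6]
tcp_rot: [3.112, 0.027, 1.399]
contact_force: [1.3, -0.3, -4.2]
grip_width: 31.8
time: 9.9
tool_pos: [564.8, -39.9, 131.8]
tcp_rot: [3.12, 0.026, 1.41]
contact_force: [-0.3, -0.2, -3.7]
grip_width: 32.0
9.9 [564.8 -39.9 131.8] rpy [178.8   1.5  80.8] F [-0.3 -0.2 -3.7] w 32.0 j6 [-0.19  0.53  1.59 -0.03  1.01 -0.02]
0: 4.6,1.7,23.9,-0.08
1: 4.6,1.7,23.9,-0.08
2: 4.6,1.7,23.9,-0.08
```

View pics/w9.png

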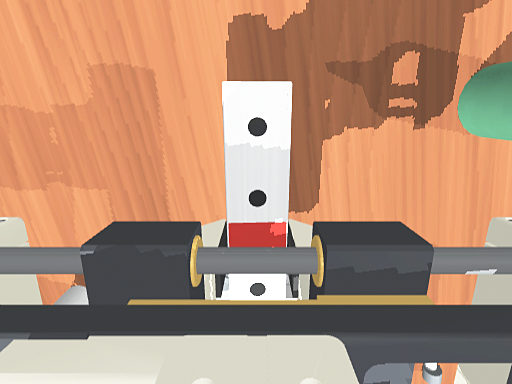

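```bash
python3 -m jog '[1,5,2,24,0,1,5,2,24,0,1,3,2,22,0,1,0,0,10,0]';python3 -c "
from h import *
st();plan((572,-27,34),81,step=30)"
```

```text
time: 10.35
tool_pos: [575.3, -36.9, 49.8]
tcp_rot: [3.117, 0.028, 1.405]
contact_force: [-0.0, 0.7, -3.2]
grip_width: 31.9
10.35 [575.3 -36.9  49.8] rpy [178.6   1.6  80.5] F [-0.   0.7 -3.2] w 31.9 j6 [-0.18  0.65  1.63 -0.04  0.84  0.01]
0: 9.2,-4.9,15.8,-0.51
```

```bash
python3 -m jog '[1,0,0,9,0,1,0,0,5,0]';python3 -m jog '[1,0,0,3,0]'; python3 -c "
from h import *
st();o=get_obs();print(o['dq'],o['moment'])"
```

```text
time: 10.55
tool_pos: [575.1, -39.5, 34.4]
tcp_rot: [3.118, 0.029, 1.403]
contact_force: [-0.1, 0.8, -3.0]
grip_width: 32.0
time: 10.65
tool_pos: [575.0, -40.1, 31.5]
tcp_rot: [3.118, 0.029, 1.402]
contact_force: [-7.7, 6.7, 13.3]
grip_width: 32.3
10.65 [575.  -40.1  31.5] rpy [178.7   1.6  80.3] F [-7.7  6.7 13.3] w 32.3 j6 [-0.19  0.68  1.64 -0.04  0.8   0.01]
[-0.00712481  0.02731716  0.01739857  0.01059544 -0.01630774 -0.00143587] [0.67468413 1.30042831 0.02043408]
```

```bash
python3 -m jog '[1,0,0,0,0]'; python3 -m jog '[0.4,0,0,0,0,0.4,0,0,0,0,0.4,0,0,0,0,0.2,0,0,0,0]'; python3 -c "
from h import *
st();snap('wrist','w10')"
```

```text
time: 10.75
tool_pos: [575.3, -40.4, 32.0]
tcp_rot: [3.118, 0.029, 1.401]
contact_force: [0.1, -0.6, -4.1]
grip_width: 31.9
time: 11.15
tool_pos: [577.9, -41.2, 35.4]
tcp_rot: [3.11, 0.029, 1.401]
contact_force: [0.4, 0.5, -0.0]
grip_width: 58.7
11.15 [577.9 -41.2  35.4] rpy [178.2   1.7  80.3] F [ 0.4  0.5 -0. ] w 58.7 j6 [-0.19  0.68  1.63 -0.04  0.8   0.01]
```

View pics/w10.png

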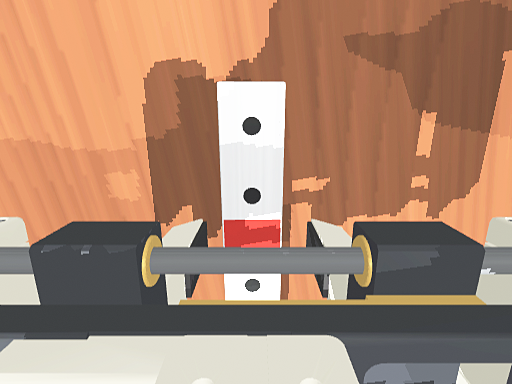

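```bash
python3 -m jog '[0,0,0,-20,0,0,0,0,-40,0,0,0,0,-45,0,0,0,0,-45,0,0,0,0,-45,0]';python3 -m jog '[0,0,0,-45,0,0,10,0,-35,0,0,0,0,0,0]'; python3 -c "
from h import *
st();snap('wrist','w11');snap('top','t11');snap('scene','s11')"
```

```text
time: 11.7
tool_pos: [569.5, -33.9, 230.0]
tcp_rot: [3.125, 0.029, 1.402]
contact_force: [0.2, -0.3, 0.5]
grip_width: 91.2
time: 12.0
tool_pos: [571.4, -21.1, 321.1]
tcp_rot: [3.111, 0.029, 1.402]
contact_force: [-0.1, 0.4, 1.2]
grip_width: 92.0
12.0 [571.4 -21.1 321.1] rpy [178.2   1.6  80.3] F [-0.1  0.4  1.2] w 92.0 j6 [-0.16  0.37  1.29 -0.03  1.45  0.02]
```

View pics/w11.png

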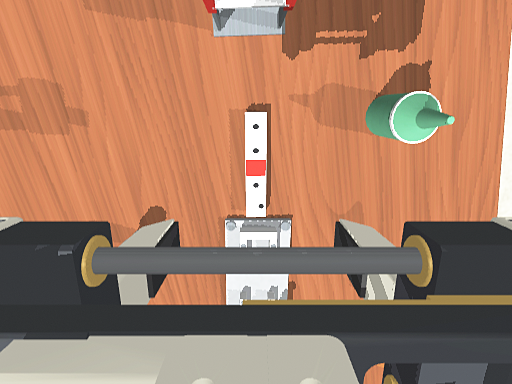

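View pics/t11.png

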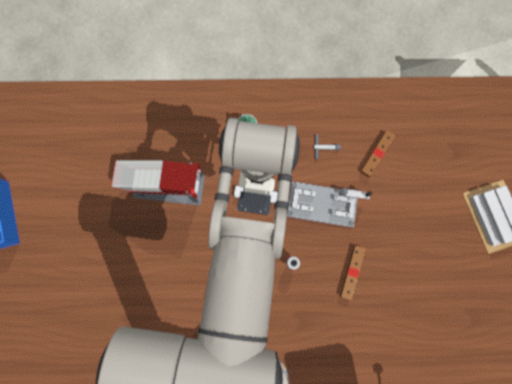

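```bash
python3 -m jog '[0,45,0,0,0,0,45,0,0,0,0,40,0,0,0,0,0,0,0,0]'; python3 -c "
from h import *
st();snap('wrist','w12');
s=load('w11')
for q in [(246,111.5),(267.5,111.5),(246,216.5),(267,216.5)]: print(np.round(backp(s,q,25),1))
for q in [(256,126.5),(256,151),(256,185),(261,206),(256.5,168)]: print('h',np.round(backp(s,q,25),1))
"
```

```text
time: 12.55
tool_pos: [590.0, 107.3, 301.5]
tcp_rot: [3.137, 0.033, 1.395]
contact_force: [-0.9, -0.9, 0.5]
grip_width: 92.0
12.55 [590.  107.3 301.5] rpy [179.7   1.9  79.9] F [-0.9 -0.9  0.5] w 92.0 j6 [ 0.07  0.46  1.21 -0.03  1.48  0.25]
[577.2  44.1  25. ]
[607.5  39.   25. ]
[ 549.1 -113.4   25. ]
[ 581.8 -119.4   25. ]
h [587.8  21.2  25. ]
h [581.9 -13.8  25. ]
h [573.2 -65.3  25. ]
h [ 575.3 -100.3   25. ]
h [578.4 -39.2  25. ]
```

View pics/w12.png

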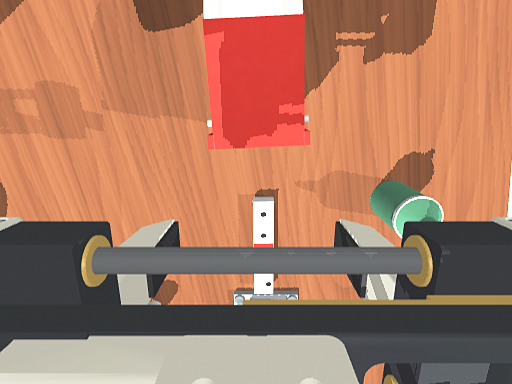

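```bash
python3 -c "
from h import *
s=load('w12')
P=[backp(s,q,183) for q in [(208.5,149),(310,144.5),(205,18.5),(303.5,14.5),(209.5,124),(307,118)]]
for p in P: print(np.round(p,1))
c=lambda a,b:np.degrees(np.arctan2(b[1]-a[1],b[0]-a[0]))
print(c(P[0],P[2]),c(P[1],P[3]),c(P[0],P[1])+90,c(P[2],P[3])+90,np.linalg.norm(P[0]-P[1]),np.linalg.norm(P[0]-P[2]))
W=cloud(s);Z=W[...,2];hs=cv2.cvtColor(s['p'],cv2.COLOR_RGB2HSV)
v,u=np.mgrid[0:384,0:512]
m=(v<155)&(u>190)&(u<320)&(abs(Z-183)<8)&(hs[...,1]>100)
print(np.nanmedian(Z[m]),cv2.minAreaRect(W[m][:,:2].astype(np.float32)))
q=W[m][:,:2]
for yw in (81,82,83,84):
  a=np.radians(yw);e=np.array([np.cos(a),np.sin(a)]);f=np.array([-e[1],e[0]])
  A=q@e;B=q@f;print(yw,np.percentile(A,[.5,99.5]),np.percentile(B,[.5,99.5]))
"
```

```text
[556.9 150.4 183. ]
[643.5 139.1 183. ]
[576.2 247.7 183. ]
[650.3 237.6 183. ]
[562.4 170.7 183. ]
[643.6 161.4 183. ]
78.82944787598969 86.0060183774022 82.54748881864846 82.18885060095263 87.27378661319337 99.21762437429061
181.68467383517714 ((606.057373046875, 194.37026977539062), (99.97066497802734, 87.50806427001953), 82.695068359375)
81 [237.26837303 336.01949318] [-609.6801577  -528.48799506]
82 [227.48109729 325.89896745] [-613.8368802  -533.40985166]
83 [217.453464  315.8442478] [-617.81199981 -537.39145724]
84 [207.2255467  305.82204542] [-622.33576441 -541.14609643]
```

```bash
python3 -c "
from h import *
plan((570.5,-86.7,130),80.3)"; python3 -m jog '[0,-38,-2,33,0,0,-38,-2,33,0,0,-38,-2,33,0,0,-38,-2,33,0,0,-30,-1,25,0]'; python3 -m jog '[0,0,0,0,0]'; python3 -c "
from h import *
st();plan((570.5,-86.7,60),80.3,30)"
```

```text
0: -32.1,2.4,28.5,-0.07
1: -32.1,2.4,28.5,-0.07
2: -32.1,2.4,28.5,-0.07
3: -32.1,2.3,28.5,-0.07
4: -32.1,2.3,28.5,-0.07
5: -32.1,2.3,28.5,-0.07
time: 13.1
tool_pos: [547.0, -78.1, 147.4]
tcp_rot: [3.14, 0.034, 1.4]
contact_force: [0.3, -0.3, -0.1]
grip_width: 92.0
time: 13.2
tool_pos: [543.2, -82.1, 142.9]
tcp_rot: [-3.134, 0.035, 1.395]
contact_force: [0.3, 0.7, 0.6]
grip_width: 91.5
13.2 [543.2 -82.1 142.9] rpy [-179.6    2.    79.9] F [0.3 0.7 0.6] w 91.5 j6 [-0.27  0.5   1.6  -0.04  1.05 -0.07]
0: 0.1,9.2,27.6,-0.12
1: 0.1,9.2,27.6,-0.12
2: 0.0,9.2,27.6,-0.12
```

```bash
python3 -m jog '[0,0,20,0,-0.2,0,0,7,10,-0.2,0,0,0,20,0,0,0,0,20,0]'; python3 -c "
from h import *
st();plan((570.5,-86.7,60),80.3,30)"
```

```text
time: 13.6
tool_pos: [568.3, -91.5, 90.9]
tcp_rot: [-3.134, 0.035, 1.397]
contact_force: [-0.0, 1.2, 0.1]
grip_width: 91.7
13.6 [568.3 -91.5  90.9] rpy [-179.5    2.    80.1] F [-0.   1.2  0.1] w 91.7 j6 [-0.27  0.61  1.57 -0.04  0.97 -0.08]
0: 2.6,0.7,15.5,-0.12
1: 2.5,0.7,15.5,-0.12
```

```bash
python3 -m jog '[0,4,0,20,-0.2,0,4,0,20,0]'; python3 -m jog '[0,0,0,5,0]'; python3 -c "
from h import *
st();plan((570.5,-86.7,28),80.3,30);snap('wrist','w13')"
```

```text
time: 13.8
tool_pos: [568.3, -84.6, 48.4]
tcp_rot: [-3.133, 0.035, 1.401]
contact_force: [-1.1, -0.1, 0.2]
grip_width: 91.8
time: 13.9
tool_pos: [566.4, -83.7, 40.8]
tcp_rot: [-3.128, 0.034, 1.402]
contact_force: [-0.3, -0.2, 0.1]
grip_width: 91.3
13.9 [566.4 -83.7  40.8] rpy [-179.2    2.    80.3] F [-0.3 -0.2  0.1] w 91.3 j6 [-0.26  0.67  1.61 -0.05  0.86 -0.06]
0: -2.3,4.5,12.8,0.02
```

View pics/w13.png

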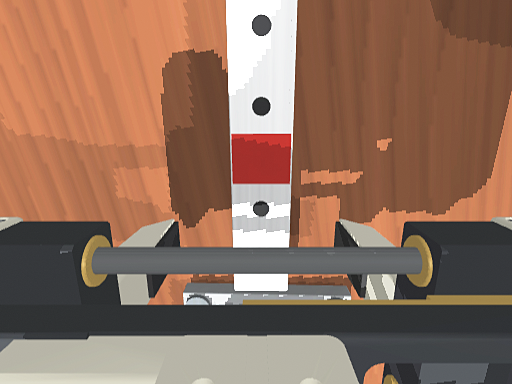

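```bash
python3 -m jog '[0,-2,3,11,0]'; python3 -m jog '[0.3,0,0,1,0]'; python3 -c "
from h import *
st()"
```

```text
time: 14.05
tool_pos: [570.0, -86.8, 31.2]
tcp_rot: [-3.131, 0.035, 1.403]
contact_force: [0.9, 0.1, 0.5]
grip_width: 92.1
time: 14.15
tool_pos: [569.7, -87.1, 29.3]
tcp_rot: [-3.13, 0.035, 1.402]
contact_force: [0.3, 0.6, 0.3]
grip_width: 87.3
14.15 [569.7 -87.1  29.3] rpy [-179.3    2.    80.4] F [0.3 0.6 0.3] w 87.3 j6 [-0.27  0.7   1.61 -0.05  0.84 -0.07]
```

```bash
python3 -m jog '[1,0,0,0,0,1,0,0,0,0,1,0,0,0,0,1,0,0,0,0,1,0,0,0,0]'; python3 -m jog '[1,0,0,0,0,1,0,0,0,0,1,0,0,0,0]'; python3 -c "
from h import *
st()"
```

```text
time: 14.65
tool_pos: [571.1, -87.8, 31.6]
tcp_rot: [-3.134, 0.035, 1.402]
contact_force: [1.3, -0.6, 0.2]
grip_width: 48.4
time: 14.95
tool_pos: [570.7, -87.8, 31.8]
tcp_rot: [-3.133, 0.035, 1.402]
contact_force: [1.2, 0.2, -0.3]
grip_width: 32.2
14.95 [570.7 -87.8  31.8] rpy [-179.5    2.    80.3] F [ 1.2  0.2 -0.3] w 32.2 j6 [-0.27  0.69  1.61 -0.05  0.85 -0.07]
```

```bash
python3 -m jog '[1,0,0,0,0,1,0,0,-6,0,1,0,0,-10,0,1,0,0,-15,0,1,0,0,-15,0]'; python3 -m jog '[1,0,0,-20,0,1,0,0,-20,0,1,0,0,-20,0,1,0,0,-10,0]'; python3 -c "
from h import *
st();snap('wrist','w14');snap('scene','s14')
s=load('s14'); c=s['p'][120:290,180:420,::-1]; cv2.imwrite('pics/s14c.png',cv2.resize(c,(792,561),interpolation=cv2.INTER_CUBIC))
o=get_obs();print(o['moment'])"
```

```text
time: 15.45
tool_pos: [569.2, -85.6, 77.2]
tcp_rot: [-3.126, 0.035, 1.402]
contact_force: [0.1, -0.4, -3.5]
grip_width: 31.9
time: 15.85
tool_pos: [570.3, -83.0, 152.0]
tcp_rot: [-3.126, 0.035, 1.403]
contact_force: [0.7, 0.4, -3.5]
grip_width: 31.8
15.85 [570.3 -83.  152. ] rpy [-179.1    2.    80.4] F [ 0.7  0.4 -3.5] w 31.8 j6 [-0.26  0.54  1.5  -0.04  1.11 -0.07]
[-0.22231926 -0.0271738  -0.00861738]
```

View pics/w14.png

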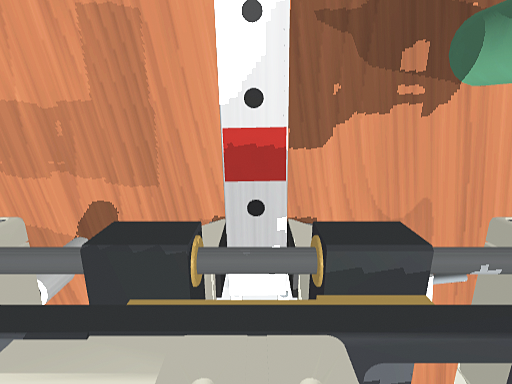

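View pics/s14c.png

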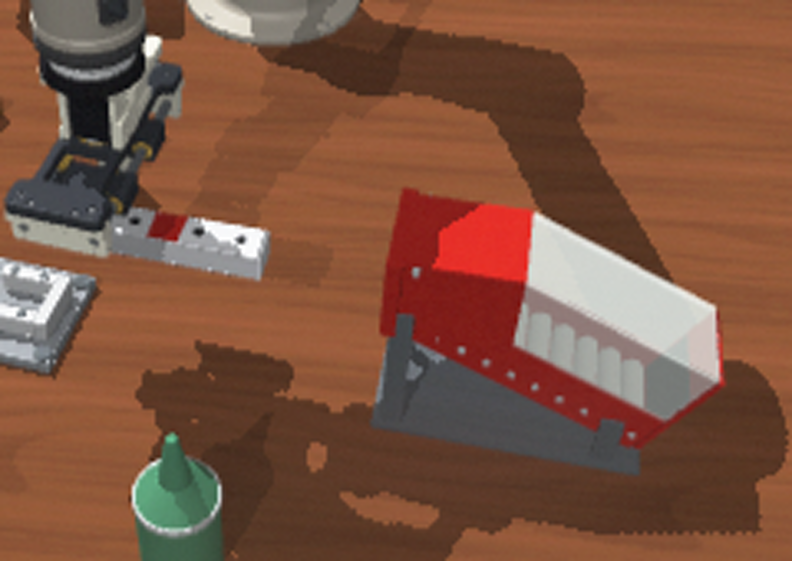

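```bash
cat > bar.py <<'E'
import sys
from h import *
def bar(fn,z0=60):
    s=load(fn);W=cloud(s)
    v,u=np.mgrid[0:384,0:512]
    m=(v<222)&(u>195)&(u<310)&(W[...,2]>z0)&(W[...,2]<215)
    q=W[m]; A=np.c_[q-q.mean(0)]
    for _ in range(3):
        c=np.linalg.lstsq(np.c_[q[:,:2],np.ones(len(q))],q[:,2],rcond=None)[0]
        r=q[:,2]-np.c_[q[:,:2],np.ones(len(q))]@c; q=q[abs(r)<max(3,2*r.std())]
    rect=cv2.minAreaRect(q[:,:2].astype(np.float32))
    print('n',len(q),'slopes dz/dx,dz/dy',c[:2],'rect',rect)
    bp=cv2.boxPoints(rect); print(np.round(np.c_[bp,np.c_[bp,np.ones(4)]@c],1))
bar(sys.argv[1])
E
python3 bar.py w14
```

```text
n 15215 slopes dz/dx,dz/dy [-0.01003922 -0.00884469] rect ((580.3718872070312, -18.395660400390625), (100.3482894897461, 32.22980499267578), 81.52285766601562)
[[557.  -65.6 144.1]
 [588.9 -70.4 143.8]
 [603.7  28.9 142.8]
 [571.8  33.6 143.1]]
```

```bash
cat > ch.py <<'E'
from h import *
def ch(yaw=82.6,gs=-20,gz=165,gy=81.5):
    st(); o=get_obs(); a=np.radians(yaw); e=np.array([np.cos(a),np.sin(a)]); f=np.array([-e[1],e[0]])
    d=np.array(o['tool_pos'][:2])-[599.7,144.8]; print('s %.1f lat(+left) %.1f z %.1f yaw %.1f'%(d@e,d@f,o['tool_pos'][2],np.degrees(o['tcp_rot'][2])))
    g=np.array([599.7,144.8])+gs*e; plan((g[0],g[1],gz),gy,30)
ch()
E
python3 -m jog '[1,0,0,-12,-1]'; python3 -m jog '[1,0,0,0,0]'; python3 ch.py
```

```text
time: 16.05
tool_pos: [569.1, -82.4, 161.8]
tcp_rot: [-3.121, 0.034, 1.421]
contact_force: [-1.1, 0.3, -4.1]
grip_width: 31.8
time: 16.15
tool_pos: [569.9, -82.5, 163.0]
tcp_rot: [-3.123, 0.035, 1.422]
contact_force: [0.5, 0.5, -3.9]
grip_width: 31.7
16.15 [569.9 -82.5 163. ] rpy [-179.     2.    81.5] F [ 0.5  0.5 -3.9] w 31.7 j6 [-0.26  0.52  1.49 -0.04  1.14 -0.09]
s -229.3 lat(+left) 0.3 z 163.0 yaw 81.5
0: 29.9,-0.6,-0.3,-0.01
1: 29.9,-0.5,-0.3,-0.01
2: 29.9,-0.5,-0.3,-0.01
3: 29.9,-0.5,-0.3,-0.01
4: 29.9,-0.5,-0.3,-0.01
5: 29.9,-0.5,-0.3,-0.01
6: 29.9,-0.5,-0.3,-0.01
```

```bash
python3 -m jog '[1,25,0,-2,0,1,25,0,-2,0,1,25,0,-1,0,1,0,0,0,0]'; python3 ch.py; python3 -c "
from h import *
snap('wrist','w15')"; python3 bar.py w15
```

```text
time: 16.55
tool_pos: [580.0, -6.8, 162.4]
tcp_rot: [-3.118, 0.035, 1.419]
contact_force: [-0.6, -0.3, -3.5]
grip_width: 31.9
16.55 [580.   -6.8 162.4] rpy [-178.6    2.    81.3] F [-0.6 -0.3 -3.5] w 31.9 j6 [-0.13  0.54  1.47 -0.04  1.16  0.04]
s -152.9 lat(+left) 0.0 z 162.4 yaw 81.3
0: 26.6,-0.6,-0.5,-0.03
1: 26.6,-0.6,-0.5,-0.03
2: 26.6,-0.6,-0.5,-0.03
3: 26.6,-0.5,-0.5,-0.03
4: 26.6,-0.5,-0.5,-0.03
n 15075 slopes dz/dx,dz/dy [-0.02420894 -0.0248948 ] rect ((589.6217651367188, 58.1517333984375), (101.14196014404297, 32.239227294921875), 81.74918365478516)
[[566.4  10.4 154.3]
 [598.3   5.8 153.6]
 [612.8 105.9 150.8]
 [580.9 110.5 151.4]]
```

View pics/w15.png

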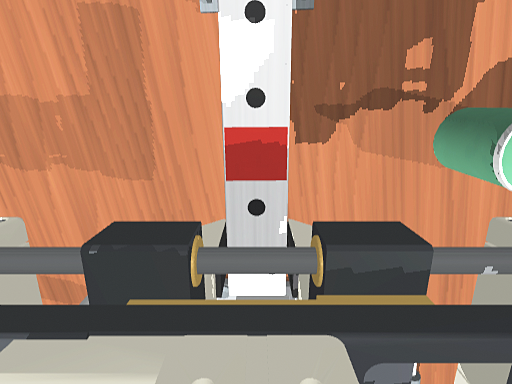

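```bash
python3 -m jog '[1,0,0,-8,-0.5]';python3 -m jog '[1,0,0,0,0]'; python3 ch.py;  python3 -c "
from h import *
snap('wrist','w16')"; python3 bar.py w16
```

```text
time: 16.7
tool_pos: [579.1, -8.2, 168.9]
tcp_rot: [-3.113, 0.036, 1.429]
contact_force: [-0.4, -0.7, -3.1]
grip_width: 31.8
time: 16.8
tool_pos: [579.5, -8.9, 169.8]
tcp_rot: [-3.115, 0.036, 1.429]
contact_force: [0.9, -0.4, -4.2]
grip_width: 32.1
16.8 [579.5  -8.9 169.8] rpy [-178.5    2.1   81.9] F [ 0.9 -0.4 -4.2] w 32.1 j6 [-0.13  0.53  1.46 -0.04  1.18  0.03]
s -155.0 lat(+left) 0.2 z 169.8 yaw 81.9
0: 27.0,-0.3,1.0,0.07
1: 27.0,-0.3,1.0,0.07
2: 27.0,-0.4,1.0,0.07
3: 27.0,-0.4,1.0,0.07
4: 27.0,-0.4,1.0,0.07
n 15083 slopes dz/dx,dz/dy [-0.02670434 -0.02634319] rect ((588.5947875976562, 56.13357925415039), (101.332275390625, 32.22836685180664), 82.26053619384766)
[[565.8   8.1 161.7]
 [597.7   3.8 161. ]
 [611.4 104.2 158. ]
 [579.5 108.5 158.7]]
```

```bash
python3 -m jog '[1,18,0,-1,0,1,18,0,-1,0]';python3 -m jog '[1,8,0,-1,0]'; python3 ch.py;  python3 -c "
from h import *
snap('scene','s17')
s=load('s17'); c=s['p'][160:280,230:410,::-1]; cv2.imwrite('pics/s17c.png',cv2.resize(c,(792,528),interpolation=cv2.INTER_CUBIC))"
```

```text
time: 17.05
tool_pos: [584.3, 24.8, 169.8]
tcp_rot: [-3.113, 0.037, 1.423]
contact_force: [0.1, -0.3, -3.6]
grip_width: 31.5
time: 17.15
tool_pos: [585.6, 34.0, 170.4]
tcp_rot: [-3.113, 0.036, 1.423]
contact_force: [-0.3, -0.7, -3.4]
grip_width: 31.8
17.15 [585.6  34.  170.4] rpy [-178.4    2.1   81.5] F [-0.3 -0.7 -3.4] w 31.8 j6 [-0.06  0.54  1.43 -0.04  1.2   0.11]
s -111.7 lat(+left) -0.3 z 170.4 yaw 81.5
0: 22.9,-0.5,1.4,0.01
1: 22.9,-0.5,1.4,0.01
2: 22.9,-0.5,1.4,0.01
3: 22.9,-0.5,1.4,0.01
```

View pics/s17c.png

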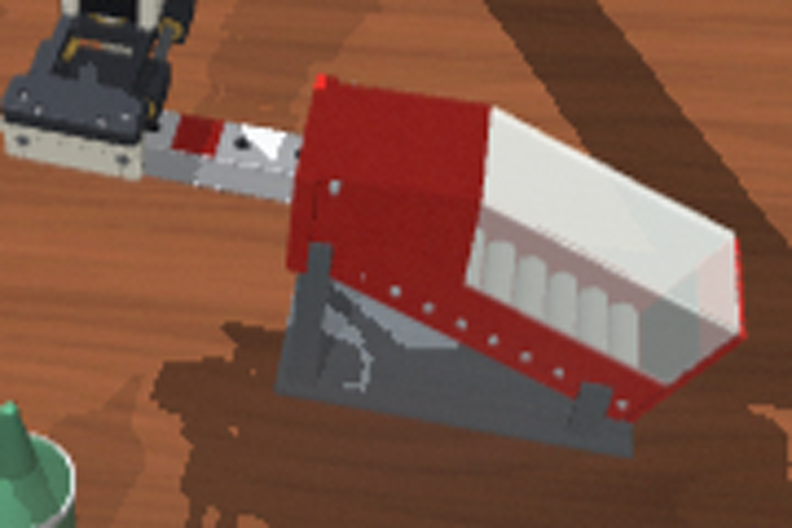

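```bash
python3 -m jog '[1,15,0,0,0,1,15,0,0,0]'; python3 ch.py
```

```text
time: 17.4
tool_pos: [590.1, 63.7, 169.5]
tcp_rot: [-3.113, 0.038, 1.422]
contact_force: [-0.1, -1.5, -4.2]
grip_width: 31.7
17.4 [590.1  63.7 169.5] rpy [-178.4    2.2   81.5] F [-0.1 -1.5 -4.2] w 31.7 j6 [-0.    0.56  1.41 -0.04  1.21  0.16]
s -81.6 lat(+left) -1.0 z 169.5 yaw 81.5
0: 20.5,-0.7,1.5,-0.01
1: 20.5,-0.7,1.5,-0.01
2: 20.5,-0.7,1.5,-0.01
```

```bash
python3 -m jog '[1,15,-1,0,0,1,15,0,0,0]'; python3 ch.py; python3 -m jog '[1,12,0,0,0]'; python3 ch.py
```

```text
time: 17.6
tool_pos: [593.6, 95.7, 167.9]
tcp_rot: [-3.113, 0.038, 1.422]
contact_force: [0.2, -0.2, -3.6]
grip_width: 32.0
17.6 [593.6  95.7 167.9] rpy [-178.3    2.2   81.4] F [ 0.2 -0.2 -3.6] w 32.0 j6 [ 0.05  0.57  1.39 -0.03  1.22  0.21]
s -49.5 lat(+left) -0.3 z 167.9 yaw 81.4
0: 29.5,-0.9,2.9,-0.05
time: 17.7
tool_pos: [595.5, 109.2, 167.3]
tcp_rot: [-3.112, 0.038, 1.422]
contact_force: [-0.6, 0.0, -4.0]
grip_width: 32.1
17.7 [595.5 109.2 167.3] rpy [-178.3    2.2   81.5] F [-0.6  0.  -4. ] w 32.1 j6 [ 0.07  0.58  1.37 -0.03  1.22  0.23]
s -35.9 lat(+left) -0.4 z 167.3 yaw 81.5
0: 15.8,-0.7,2.3,-0.01
```

```bash
python3 -m jog '[1,11,-1,2,0]'; python3 -m jog '[1,0,0,0,0]'; python3 ch.py; python3 -c "
from h import *
snap('wrist','w18');snap('scene','s18')
s=load('s18'); c=s['p'][160:280,230:410,::-1]; cv2.imwrite('pics/s18c.png',cv2.resize(c,(792,528),interpolation=cv2.INTER_CUBIC))"
```

```text
time: 17.8
tool_pos: [596.3, 121.6, 164.9]
tcp_rot: [-3.113, 0.038, 1.423]
contact_force: [1.1, 0.2, -4.9]
grip_width: 31.9
time: 17.9
tool_pos: [596.0, 123.6, 164.2]
tcp_rot: [-3.112, 0.037, 1.425]
contact_force: [0.4, 1.0, -5.1]
grip_width: 31.6
17.9 [596.  123.6 164.2] rpy [-178.3    2.1   81.6] F [ 0.4  1.  -5.1] w 31.6 j6 [ 0.09  0.59  1.37 -0.03  1.22  0.25]
s -21.5 lat(+left) 0.9 z 164.2 yaw 81.6
0: 1.5,0.9,-0.8,0.13
```

View pics/w18.png

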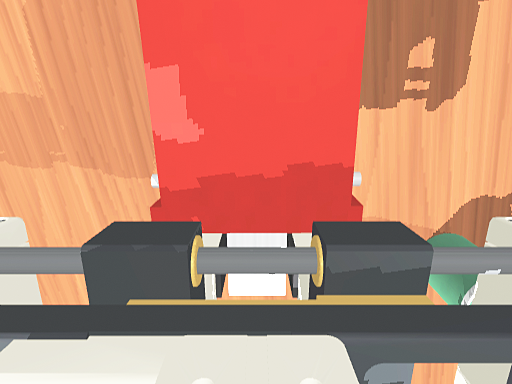

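View pics/s18c.png

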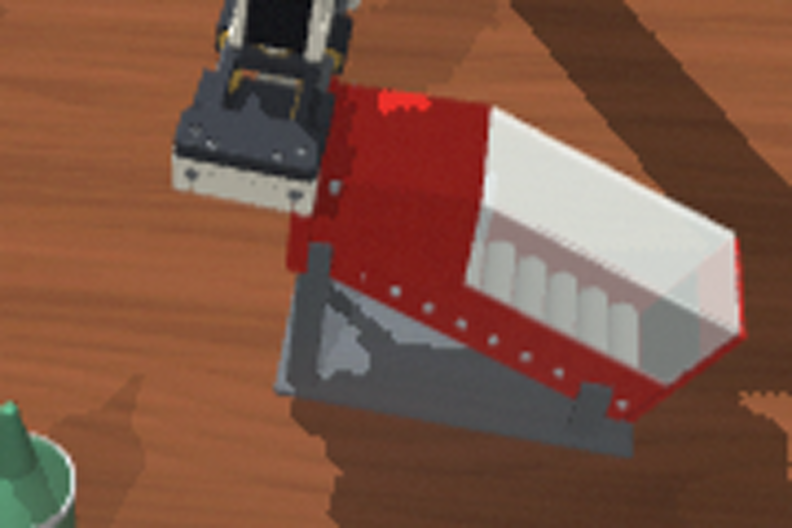

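```bash
python3 -m jog '[1,3,0,3,0]'; python3 ch.py|sed -n 1,2p; python3 -m jog '[1,0,0,2,0]'; python3 ch.py|sed -n 1,2p
```

```text
time: 18.1
tool_pos: [596.7, 124.4, 161.7]
tcp_rot: [-3.113, 0.038, 1.423]
contact_force: [0.9, -0.6, -4.3]
grip_width: 32.2
18.1 [596.7 124.4 161.7] rpy [-178.4    2.2   81.5] F [ 0.9 -0.6 -4.3] w 32.2 j6 [ 0.09  0.59  1.37 -0.03  1.22  0.25]
s -20.6 lat(+left) 0.4 z 161.7 yaw 81.5
time: 18.2
tool_pos: [596.7, 124.5, 160.1]
tcp_rot: [-3.113, 0.037, 1.423]
contact_force: [-3.7, 2.8, 4.5]
grip_width: 31.7
18.2 [596.7 124.5 160.1] rpy [-178.4    2.1   81.5] F [-3.7  2.8  4.5] w 31.7 j6 [ 0.09  0.6   1.37 -0.03  1.21  0.25]
s -20.5 lat(+left) 0.4 z 160.1 yaw 81.5
```

```bash
python3 -m jog '[0.4,0,0,0,0,0.4,0,0,0,0,0.4,0,0,0,0]'; python3 ch.py|sed -n 1,2p; python3 -c "
from h import *
snap('wrist','w19');snap('scene','s19')
s=load('s19'); c=s['p'][160:280,230:410,::-1]; cv2.imwrite('pics/s19c.png',cv2.resize(c,(792,528),interpolation=cv2.INTER_CUBIC))"
```

```text
time: 18.5
tool_pos: [597.9, 123.5, 161.8]
tcp_rot: [-3.117, 0.036, 1.421]
contact_force: [0.4, 0.0, -0.7]
grip_width: 51.0
18.5 [597.9 123.5 161.8] rpy [-178.6    2.1   81.4] F [ 0.4  0.  -0.7] w 51.0 j6 [ 0.09  0.59  1.37 -0.03  1.21  0.25]
s -21.3 lat(+left) -0.9 z 161.8 yaw 81.4
```

View pics/w19.png

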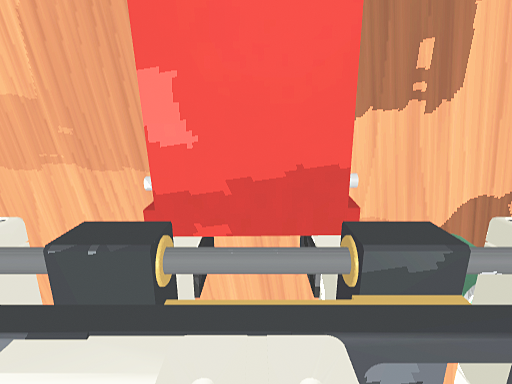

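View pics/s19c.png

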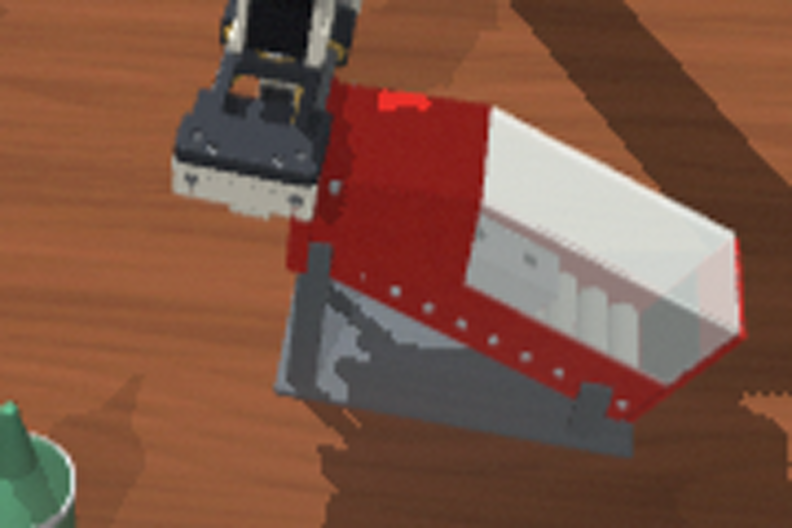

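Bar is running down the lane on its own. I back straight away and up.

```bash
python3 -m jog '[0.4,-25,0,0,0,0.4,-30,0,0,0,0.4,-30,0,-10,0,0.4,-20,0,-30,0,0.4,0,0,-40,0]'; python3 -m jog '[0.4,-30,0,-40,0,0.4,-40,0,-40,0,0.4,-40,0,0,0,0.4,-40,0,0,0,0.4,0,0,0,0]'; python3 ch.py|sed -n 1,2p; python3 -c "
from h import *
snap('wrist','w20');snap('scene','s20');snap('top','t20')
s=load('s20'); c=s['p'][160:280,230:410,::-1]; cv2.imwrite('pics/s20c.png',cv2.resize(c,(792,528),interpolation=cv2.INTER_CUBIC))"
```

```text
time: 19.1
tool_pos: [581.6, 19.2, 242.0]
tcp_rot: [-3.106, 0.037, 1.423]
contact_force: [1.0, -0.1, -0.2]
grip_width: 55.2
time: 19.6
tool_pos: [564.3, -127.2, 332.7]
tcp_rot: [-3.121, 0.04, 1.423]
contact_force: [-0.4, -0.3, 0.7]
grip_width: 55.1
19.6 [ 564.3 -127.2  332.7] rpy [-178.8    2.3   81.6] F [-0.4 -0.3  0.7] w 55.1 j6 [-0.33  0.41  1.2  -0.04  1.54 -0.18]
s -274.3 lat(+left) 0.1 z 332.7 yaw 81.6
```

View pics/s20.png

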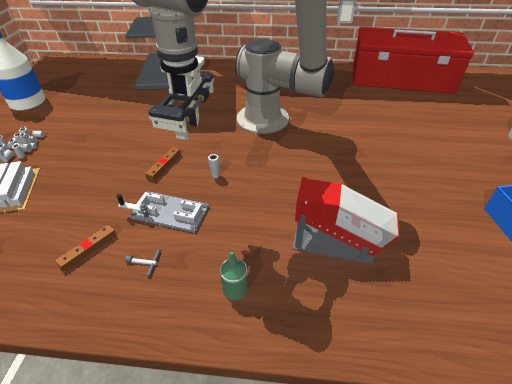

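View pics/s20c.png

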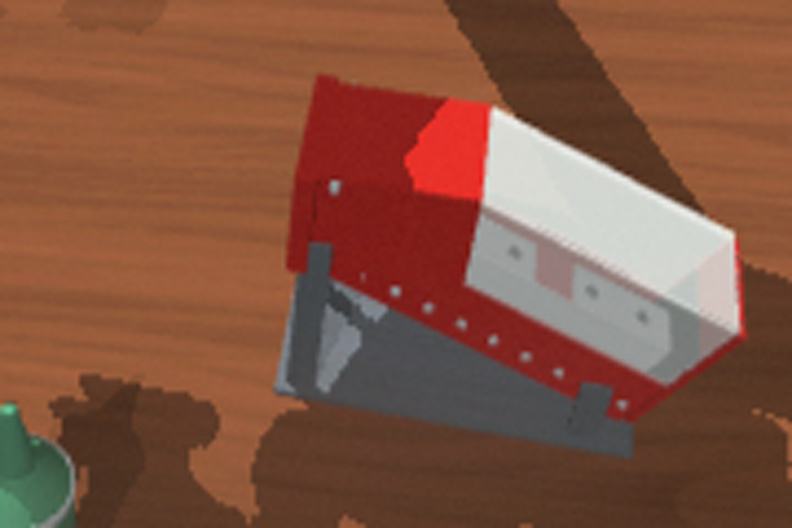

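View pics/t20.png

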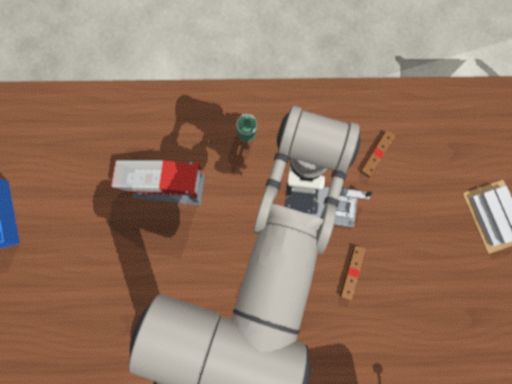

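```bash
python3 -m jog '[0.4,0,0,0,0,0.4,0,0,0,0]'; python3 -c "
from h import *
snap('scene','s21');snap('top','t21')
a=load('t0')['p'];b=load('t21')['p'];c=load('t11')['p']
f=lambda p:cv2.resize(p[150:215,105:215,::-1],(396,234),interpolation=cv2.INTER_CUBIC)
cv2.imwrite('pics/cmp.png',np.hstack([f(a),f(b)]))
print('motion',np.abs(load('s20')['p'][160:280,290:410].astype(int)-load('s21')['p'][160:280,290:410]).mean())
def cen(p):
  h=cv2.cvtColor(p,cv2.COLOR_RGB2HSV);m=np.zeros(h.shape[:2],bool)
  m[195:260,325:395]=True
  return m
s=load('s21');W=cloud(s);A=np.radians(82.6);e=np.array([np.cos(A),np.sin(A)])
# scene px of dab & bar end
for q in [(230+555/4.4,160+268/4.4),(230+672/4.4,160+335/4.4),(230+660/4.4,160+375/4.4)]:
  u,v=int(round(q[0])),int(round(q[1])); p=W[v,u]; print(u,v,np.round(p,1),'s',(p[:2]-[599.7,144.8])@e)
"
```

```text
time: 19.95
tool_pos: [564.9, -120.2, 331.0]
tcp_rot: [-3.117, 0.036, 1.431]
contact_force: [-0.9, -0.2, 0.6]
grip_width: 54.8
motion 1.3103703703703704
356 221 [654.9 285.8 137.3] s 146.90971728639647
383 236 [665.1 356.2 101.2] s 218.06506636525495
380 245 [665.  357.1  65.7] s 218.91420707828294
```

View pics/cmp.png

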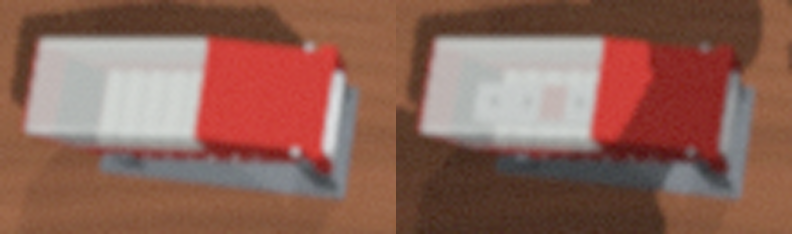

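```bash
python3 -c "
from h import *
A=np.radians(82.6);e=np.array([np.cos(A),np.sin(A),0]);M=np.array([599.7,144.8,0])
# bar top plane: points M+s e + z, z = z0 - tan25*(s-20); z0 = 126+25/cos25
z0=126+25/np.cos(np.radians(25));t=np.tan(np.radians(25))
n=t*e+np.array([0,0,1]); k=n@M+z0+20*t
def hit(s,q):
  d=np.array([(q[0]-s['cx'])/s['f'],(q[1]-s['cy'])/s['f'],1])@s['R'];o=-s['t']@s['R'];p=o+d*(k-n@o)/(n@d);return p,(p-M)@e
S=load('s21');T=load('t21')
def dab(s,x0,x1,y0,y1):
  p=s['p'][y0:y1,x0:x1].astype(int);m=(p[...,0]-p[...,1]>22);q=np.argwhere(m);print(len(q));return q.mean(0)[::-1]+[x0,y0]
q=dab(S,345,364,212,230);print(q,hit(S,q))
q=dab(T,253-105,265-105,170,184);print(q,hit(T,q))
q=(105+(553-396)/3.6,150+103/3.6);print(q,hit(T,q))
q=(105+(478-396)/3.6,150+100/3.6);print('low end',hit(T,q))
print('expected mid s',20+(215-80)*np.cos(np.radians(25))+25*np.sin(np.radians(25)))
"
```

```text
77
[355.28571429 220.79220779] (array([612.74865608, 296.28998959,  92.07433474]), np.float64(151.90886350841888))
5
[159. 181.] (array([605.53097779, 259.45724869, 109.54015488]), np.float64(114.45329134515029))
(148.61111111111111, 178.61111111111111) (array([616.44490378, 293.4358487 ,  93.17216696]), np.float64(149.5545547277418))
low end (array([626.75624751, 363.81277214,  60.00891602]), np.float64(220.6733758606355))
expected mid s 152.91700779346525
```

```bash
python3 -m jog '[0.4,20,0,30,0,0.4,20,0,45,0,0.4,20,0,45,0,0.4,20,0,45,0,0.4,0,0,0,0]'; python3 -c "
from h import *
st();snap('wrist','w22')"
```

```text
time: 20.55
tool_pos: [573.2, -42.5, 160.0]
tcp_rot: [-3.124, 0.038, 1.433]
contact_force: [-0.4, -0.5, -0.5]
grip_width: 55.1
20.55 [573.2 -42.5 160. ] rpy [-179.     2.2   82.1] F [-0.4 -0.5 -0.5] w 55.1 j6 [-0.19  0.53  1.5  -0.04  1.14 -0.03]
```

View pics/w22.png

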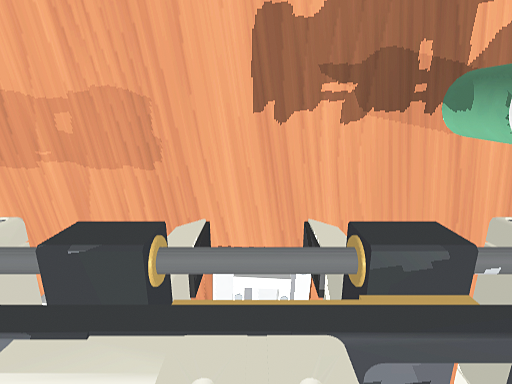

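```bash
python3 -m jog '[0.4,30,0,0,0,0.4,30,0,0,0,0.4,0,0,0,0]'; python3 -c "
from h import *
st();c=calibration('wrist');print(-np.array(c['R']).T@c['t'],c['fovy']);snap('wrist','w23')
s=load('w23');W=cloud(s);A=np.radians(82.6);e=np.array([np.cos(A),np.sin(A)])
ss=(W[...,:2]-[599.7,144.8])@e
for v in range(0,120,6): print(v,[(round(float(ss[v,u])),round(float(W[v,u,2]))) for u in (240,255,270)],s['p'][v,255])"
```

```text
time: 20.9
tool_pos: [587.7, 14.7, 168.1]
tcp_rot: [-3.14, 0.04, 1.431]
contact_force: [0.2, 0.4, -0.3]
grip_width: 55.4
20.9 [587.7  14.7 168.1] rpy [-179.9    2.3   82. ] F [ 0.2  0.4 -0.3] w 55.4 j6 [-0.09  0.53  1.46 -0.04  1.15  0.07]
[598.54278655  87.82755396 297.09386306] 67.40904141837673
0 [(31, 2), (30, 3), (30, 4)] [205 217 221]
6 [(26, 4), (26, 2), (26, 3)] [206 217 222]
12 [(21, 4), (21, 3), (21, 3)] [121 126 129]
18 [(16, 3), (16, 4), (16, 3)] [120 126 129]
24 [(11, 4), (12, 3), (12, 2)] [145 151 156]
30 [(7, 1), (7, 3), (7, 2)] [145 150 156]
36 [(2, 3), (2, 2), (2, 2)] [143 152 157]
42 [(-2, -2), (-3, -1), (-3, -1)] [147  95  70]
48 [(-7, -1), (-7, -2), (-8, -1)] [146  94  70]
54 [(-12, -2), (-13, -1), (-13, -3)] [144  92  69]
60 [(-18, -1), (-18, -2), (-18, -2)] [144  91  69]
66 [(-23, -2), (-23, 0), (-23, -3)] [144  95  70]
72 [(-28, -1), (-28, 0), (-29, -1)] [144  94  70]
78 [(-34, -1), (-34, -2), (-34, -2)] [144  95  69]
84 [(-39, -2), (-39, -2), (-39, 0)] [144  92  70]
90 [(-45, -1), (-45, -1), (-45, 0)] [144  92  70]
96 [(-50, -2), (-50, -1), (-50, 0)] [147  95  70]
102 [(-56, 0), (-56, 0), (-56, -1)] [148  98  70]
108 [(-61, -1), (-62, -2), (-62, -1)] [137  92  66]
114 [(-67, 0), (-67, -2), (-68, -2)] [241 162 112]
```

View pics/w23.png

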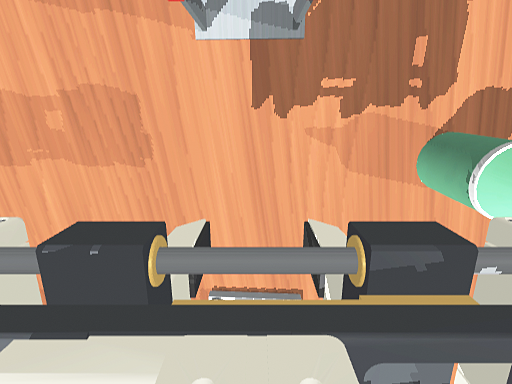

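```bash
python3 -m jog '[0.4,-40,0,-20,0,0.4,-40,0,-20,0,0.4,0,0,-20,0,0.4,0,0,0,0,0.4,0,0,0,0]'; python3 -c "
from h import *
st();snap('scene','s24');snap('top','t24')
import cv2
a=load('t0')['p'].astype(int);b=load('t24')['p'].astype(int)
for n,(u,v) in dict(oil=(247,125),socket=(293,263),key=(325,147)).items():
  print(n,np.round(cloud(load('t0'))[v,u]),np.round(cloud(load('t24'))[v,u]))
"
```

```text
time: 21.45
tool_pos: [578.6, -72.7, 242.5]
tcp_rot: [3.129, 0.045, 1.428]
contact_force: [-0.3, -0.0, -1.6]
grip_width: 55.2
21.45 [578.6 -72.7 242.5] rpy [179.3   2.6  81.8] F [-0.3 -0.  -1.6] w 55.2 j6 [-0.23  0.45  1.38 -0.05  1.29 -0.08]
oil [772.  -0. 111.] [773.  -0. 109.]
socket [ 363. -127.   78.] [ 363. -127.   81.]
key [ 728. -251.   13.] [ 728. -251.   13.]
```

View pics/s24.png

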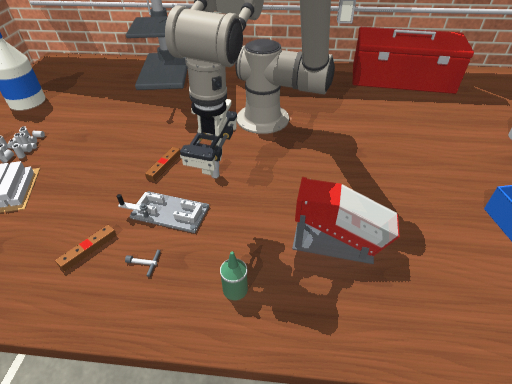

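The strap is aside (handle at pixel 120,200), the nest is empty and the bar is at the bottom of the lane. The oil can, socket and key have not moved.

```bash
python3 -c "
from plant import close_job
print(close_job())"
```

```text
the job is handed in; nothing more can be done
None
```

The bar is down the reject chute at the back stop and the job is handed in at about 21.5 s. The one thing I could not check is the gate.

- **Strap:** I swung it by its handle until it met the end stop, at about 13 N. The last pictures show it still aside.
- **Bar:** I lifted it out by its middle and laid it flat on the bench. I let go at bench contact, though the last reading showed it possibly a fraction of a millimetre up. I then took it again about 30 mm from one end and fed the other end through the gate until it touched the sill. When released, it ran down by itself.
- **Position in the lane:** The scene camera puts the bar's middle 152 mm inside the mouth, against 153 mm expected when it rests on the stop. A rougher reading from the top camera gave 150 mm.
- **Other things:** The oil can, socket and chuck key read the same positions as at the start, within measurement noise. The gripper was clear of everything, with contact force near zero.
- **Gate:** No camera could see the flap, so I did not see it shut. I infer it did because the bar's rear end lies beyond the flap's swing.

The tool tilted up to about 4 degrees over the moves. The rows cannot correct that tilt, so I allowed for it in the heights.

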